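# Clear the meter off the card rack and put a card on the inspection stand

### The job

A meter has been left lying across the card rack, on top of the circuit card with the three round capacitors. First lay the meter flat on the black rubber mat and let go of it; then slide that card up out of its slanted slot by the grip strip on its edge and set it on the inspection stand: lower edge down on the ledge, roughly centred, leaning back flat against both arms. Hold the card until it stands on the ledge, do not let it drop, and leave the other card and everything else on the bench where it is.

Things in the scene. Friction and masses are not known exactly. Their poses are not given: they have to be found in the camera images.
- rack: Card rack 240 (x) x 148 (y) x 118 mm high: black base, two aluminium side frames, top rails at |y| 66-74 mm. Origin: on the table, mid-width. Two slots, bottoms at x = 90 and -20 mm, z = 19 mm, lean 30 deg from vertical, tops towards the rack's -x (away from the robot): grooves at |y| 54-62 mm, 75 mm long up the slant, 7 mm wide for a 4 mm card. Cards come out only along the slant.
- card: Wanted card, in either slot: board 120 wide (y) x 88 high (z) x 4 mm thick (x), three round capacitors (dia 20, 16 mm tall) in a row 40 mm up its +x side. Middle of the top edge: aluminium grip strip 60 wide (y), 10 thick (x), z = 85 to 107 mm. Origin: middle of lower edge, mid-thickness; z up the card, x out of the component side. 0.14 kg.
- other_card: Another card of the same size, same grip strip and same frame, with a rectangular finned heat sink (75 x 32 mm) instead of the capacitors, in the other slot. To be left alone.
- meter: Black hand-held meter with a display and a dial: 50 mm (x) x 180 mm (y) x 28 mm high, about 0.24 kg. Origin: centre of its underside, z up. At the start it lies across the rack's two top rails, just over the wanted card's grip strip (4 mm above it).
- meter_end_a (a point): Point on the meter's underside, 5 mm inside its +y end.
- meter_end_b (a point): Point on the meter's underside, 5 mm inside its -y end.
- mat: Flat black rubber mat, 150 mm (x) x 240 mm (y) x 3 mm thick, fixed. Origin: centre of its underside, on the table. To the left or right of the rack.
- stand: Inspection stand, fixed: base plate 150 x 150 x 8 mm (x -100 to 50 mm, y -75 to 75 mm) with a sloping easel. Origin: on the table. On the other side of the rack from the mat.
- stand_face: The stand's easel: two flat arms (|y| 43-61 mm, z 0-125 mm), fronts in the plane x = 0, open between. Origin: lower end of that plane, mid-width. z up the arms, 35 deg from vertical, top away from the robot; x out of the front. A ledge 130 wide, 22 mm deep (x 0-22), square to the arms, is clamped at an unmeasured height, top at z 12 to 40 mm: feel for it. Card placed: origin x = 2 mm, y = 0.
- spool: Bystander: solder spool, steel, 52 mm diameter, 40 mm high, upright. Origin: centre of its underside. To be left alone.
- flux: Bystander: small clear bottle with blue cap, 34 mm diameter, 95 mm high. Origin: centre of its underside. To be left alone.
- driver: Bystander: screwdriver, 170 mm long, lying along its x axis. Origin: centre of its underside. To be left alone.
- tweezers: Bystander: steel tweezers, 130 mm long, 8 mm high, lying. Origin: centre of its underside. To be left alone.
- dish: Bystander: small steel bowl, 60 mm diameter, 20 mm high. Origin: centre of its underside. To be left alone.
- jar: Bystander: amber glass jar with black lid, 44 mm diameter, 45 mm high. Origin: centre of its underside. To be left alone.
- heatsink: Bystander: small finned aluminium heat sink, 40 x 40 x 25 mm. Origin: centre of its underside. To be left alone.
Mind the look-alikes: they are no part of the job. Leave any purple or red look-alike of the meter alone.

How it is judged:
By the outcome, as a careful person would: the job done as asked, in the order asked, and still so for the second after the job is handed in, with the robot touching nothing.
It also fails if it takes over 67 s, if anything falls off the work surface, if the arm or the gripper's body presses on something with over 40 N, if the wrist force passes 120 N, or if a joint passes its speed limit or range.

### The arm

A 6-joint arm with a two-finger parallel gripper is mounted at the origin on the work surface. World frame = base frame: x ahead of the robot, y to its left, z up, the work surface at z = 0. Lengths are in m, angles in degrees, forces in N, time in s.
With the tool pointing down it reaches from about 0.4 to 0.825 m from the base axis. Payload 7 kg.
Tool frame: the origin (TCP) lies on the centre line of the jaws, within the pads' length; the fingertips stand 14 mm ahead of it and the grasp point (between the pads) lies 5 mm behind it; z points along the fingers, y is the line along which they close (so a half turn about z gives the same grasp; the last joint's range is limited). The gripper opens to 88 mm and grips with 3 to 60 N. Pads are 19 mm wide; open, the fingers measure 130 mm over their backs; the gripper's body (78 mm by 193 mm) begins 47 mm behind the grasp point.
Start: joints at [80.392, 20.546, 0.682, 0, -70.136, -16.507], TCP at [0.297, 0.606, 0.241] pointing down, gripper open.
Joint ranges: [-176.03, 176.03], [-82.01, 121.73], [-58.28, 71.71], [-173.87, 95.51], [-174.79, -0.11], [-173.66, 173.66]. Speed limits (degrees/s): [136.94, 136.94, 172.46, 180, 180, 180].

### API

Orientations are given as [roll, pitch, yaw] about the fixed x, y, z axes, in that order (R = Rz(yaw) Ry(pitch) Rx(roll)).
In Python, from plant import r gives the robot as it stands.
- The arm moves only by the tool send_rows, never from a script. Its argument "steps" is a list of rows, each an object with "dp": the shift along the tool's x, y, z in mm, a list of three; "roll": the turn about the tool's z in rad; "jaw": the opening in per cent of the stroke, from 0 (shut) to 100 (fully open). In form: [{"dp": [tx, ty, tz], "roll": roll, "jaw": jaw}, ...]. A call has 1 to 5 rows; each row is the pose to reach, as a shift and turn from the pose commanded when the call began, along the tool's axes at that moment; what a row does not reach only later rows make up. A row lasts 1/8 s, in which the tool goes at most 62.5 mm and 10.7 degrees, less where a joint would pass 70% of its speed; a pose out of reach is approached as far as the arm can. A call with a gripper value outside its range is refused whole. The fingers move at their own pace and stop on an object; "newtons" is the grip in N (left out, the last holds). Time passes only in rows, so rows that repeat a pose let the fingers close. It gives the time, the measured TCP pose, the force, the opening and the grip force at its end, in the units of the state.
- r.get_state(): the state, without advancing time (a new reading comes with each control period).
- r.capture(name): name is "scene" or "top" or "wrist"; returns a dict with "image" (400x640x3 uint8, blue, green, red), "K" (3x3 intrinsics, pixels), "dist" ([k1, k2, p1, p2, k3] as OpenCV has them; the pictures are not rectified), "rvec" (rotation vector, rad) and "tvec" (3), from world to camera coordinates, as OpenCV has them. Camera axes: x right, y down, z forward; pixel columns grow to the right and rows downward; lengths in m; the calibration is good to about 2 mm. A picture is of the moment at which its call begins. There is no depth.
- r.close_job(): hands the job in; it is judged then, once.
The state is a dict: "time_s": time; "joints": joint angles; "qd": joint speeds; "joint_torque": joint torques, N m; "tcp_pos": TCP position; "eef_rot": TCP orientation; "contact_force": force on the tool from outside, world axes, zero at the start; "moment": the same for the moment, N m; "gripper_width": finger opening in m; "gripper_force": force on a finger pad.
Only numpy, scipy, OpenCV 4.12 (cv2) and the standard library are available. Lean on these libraries where they do the work, as an engineer would, in place of code of your own. Each camera call takes 0.05 s, during which the arm holds its last target. There are 200 camera calls.

## Working session

There is one attempt and no reset: what is moved stays moved. The work goes in short steps, Python scripts to look and compute and a tool call to move; the robot and the scene stay as the last step left them, time stands still between calls to the robot, and variables do not carry over. Pictures are saved under pics/ and viewed, at most 10 in all, crops included, and the job is handed in when it is done.

Besides the shell and the picture viewer there is one more tool, called after "Request:" as name([rows], argument=value, ...), one row to a line, values as JSON. send_rows: Moves the arm, as the interface text tells. Its arguments: {"type":"object","properties":{"steps":{"type":"array","items":{"type":"object","properties":{"dp":{"type":"array","items":{"type":"number"}},"roll":{"type":"number"},"jaw":{"type":"number"}}}},"newtons":{"type":"number"}},"required":["steps"]}

```bash
mkdir -p pics; ls; python3 - <<'E'
from plant import r
import cv2,pickle
s=r.get_state();print(s)
d={n:r.capture(n) for n in("scene","top","wrist")}
pickle.dump(d,open('d0.pkl','wb'))
for n in d: cv2.imwrite(f'pics/{n}0.png',d[n]['image'])
for n in d: print(n,d[n]['K'].tolist(),d[n]['rvec'],d[n]['tvec'],d[n]['dist'])
E
```

```text
pics
{'time_s': 0.0, 'joints': array([ 8.03916237e+01,  2.05933784e+01,  6.36120356e-01, -1.96930356e-02,
       -7.01363433e+01, -1.65071453e+01]), 'qd': array([-0.078837  , -0.10298187, -0.10789163, -0.05332281,  0.05078963,
        0.05130593]), 'joint_torque': array([ 1.42080757e-03, -5.82723856e+01,  2.93050396e+01,  6.99701115e+00,
        7.12331981e-03, -1.60876893e-04]), 'tcp_pos': array([0.29694345, 0.60567829, 0.2396199 ]), 'eef_rot': array([ 1.79904996e+02, -8.84819784e-03, -2.61222207e+01]), 'contact_force': array([-0.28178441, -0.54972454,  0.14007963]), 'moment': array([-0.00880467,  0.023936  , -0.00768827]), 'gripper_force': 0.0, 'gripper_width': 0.08772647653664714}
scene [[382.31628489026076, 0.0, 323.48396024757153], [0.0, 382.31628489026076, 195.07146707276928], [0.0, 0.0, 1.0]] [ 1.19015562  2.46218778 -0.85865737] [ 0.34058162 -0.25369124  1.38067226] [-0.08608719  0.          0.          0.          0.        ]
top [[368.20011863158754, 0.0, 314.71247588468316], [0.0, 368.20011863158754, 200.57050541687406], [0.0, 0.0, 1.0]] [ 2.14618316 -2.20647227  0.09591263] [0.00817243 0.52326637 0.96991368] [-0.04220444  0.          0.          0.          0.        ]
wrist [[338.88851511225516, 0.0, 319.1724723179107], [0.0, 338.88851511225516, 190.85164016288994], [0.0, 0.0, 1.0]] [-1.57014603  2.51812411  0.36091428] [ 0.67457787 -0.03343562  0.3909366 ] [0.00486046 0.         0.         0.         0.        ]
```

View pics/top0.png

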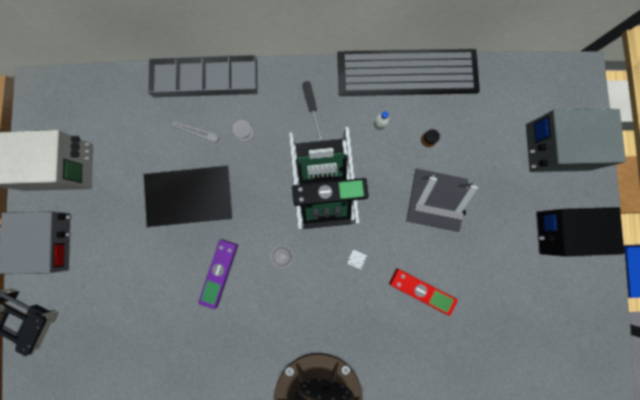

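View pics/scene0.png

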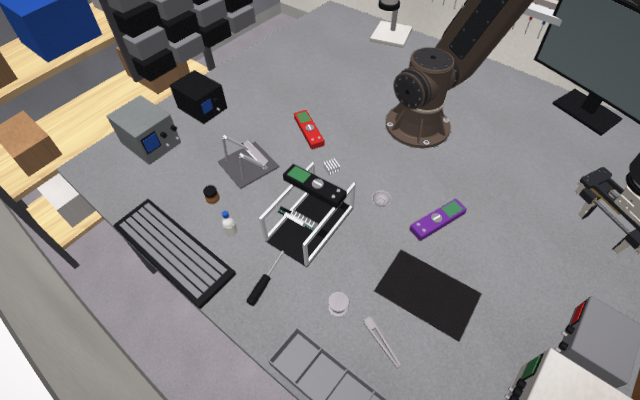

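The top view (up is +x, left is +y) shows these candidates for the meter:
- A black one with a green display at (330,190), across the rack.
- A purple one at (218,273) and a red one at (423,291), which are the look-alikes.

The black one on the rack fits the description. The capacitor card shows below it at (327,212), in the near slot, and the heat-sink card is behind it at (322,165). The mat is at (188,196) and the stand at (441,200).

```bash
cat > h.py <<'E'
import cv2,numpy as np
def ray(c,px):
    p=cv2.undistortPoints(np.float64(px).reshape(-1,1,2),c['K'],np.float64(c['dist'])).reshape(-1,2)
    R=cv2.Rodrigues(np.float64(c['rvec']))[0]; t=np.float64(c['tvec']).reshape(3)
    return -R.T@t,(np.c_[p,np.ones(len(p))])@R
def onz(c,px,z):
    o,d=ray(c,px); return o+d*((z-o[2])/d[:,2])[:,None]
def rect(c,mask,z):
    n,l,s,_=cv2.connectedComponentsWithStats(mask.astype('uint8'))
    k=1+np.argmax(s[1:,4]); cs,_=cv2.findContours((l==k).astype('uint8'),0,2)
    p=onz(c,max(cs,key=len).reshape(-1,2),z)[:,:2]
    return cv2.minAreaRect((p*1000).astype('float32'))
E
python3 - <<'E'
import pickle,cv2,numpy as np
from h import *
d=pickle.load(open('d0.pkl','rb'));c=d['top'];im=c['image']
g=im.max(2)
def box(x0,x1,y0,y1):
    m=np.zeros(g.shape,bool);m[y0:y1,x0:x1]=1;return m
print('mat',rect(c,(g<45)&box(135,240,155,235),.003))
hsv=cv2.cvtColor(im,cv2.COLOR_BGR2HSV)
gr=(hsv[...,1]>100)&(abs(hsv[...,0].astype(int)-62)<18)&(hsv[...,2]>100)&box(330,375,170,205)
print('disp',gr.sum(),rect(c,gr,.146))
print('meter rough',onz(c,[[293,190],[368,189],[292,131],[300,228],[348,127],[356,223]],.118).round(3))
print('stand',onz(c,[[415,170],[407,222],[460,230],[468,178]],.008).round(3), onz(c,[[433,180],[475,187]],.10).round(3))
print('cam',ray(c,[[320,200]])[0], ray(d['wrist'],[[320,200]]))
a=cv2.resize(im[110:240,280:380],None,fx=5,fy=5,interpolation=3)
b=cv2.resize(im[150:245,395:490],None,fx=5,fy=5,interpolation=3)
o=np.zeros((600,800,3),'uint8');o[:520,:400]=cv2.resize(a,(400,520));o[:400,400:]=cv2.resize(b,(400,400))
w=cv2.resize(d['wrist']['image'],(320,200));o[400:600,440:760]=w
cv2.imwrite('pics/c1.png',o)
E
```

```text
mat ((547.0660400390625, 357.1263427734375), (143.24954223632812, 213.5216522216797), 3.759798526763916)
disp 397 ((537.7039794921875, -92.44843292236328), (39.59571838378906, 56.84632110595703), 4.1855998039245605)
meter rough [[ 0.542  0.046  0.118]
 [ 0.54  -0.137  0.118]
 [ 0.69   0.045  0.118]
 [ 0.449  0.031  0.118]
 [ 0.696 -0.094  0.118]
 [ 0.458 -0.105  0.118]]
stand [[ 0.602 -0.286  0.008]
 [ 0.459 -0.257  0.008]
 [ 0.433 -0.401  0.008]
 [ 0.576 -0.433  0.008]] [[ 0.56  -0.304  0.1  ]
 [ 0.54  -0.41   0.1  ]]
cam [ 0.43614286 -0.00493541  1.01210773] (array([0.36714879, 0.57200466, 0.3834281 ]), array([[-0.27811804,  0.13180696, -0.95184662]]))
```

View pics/c1.png

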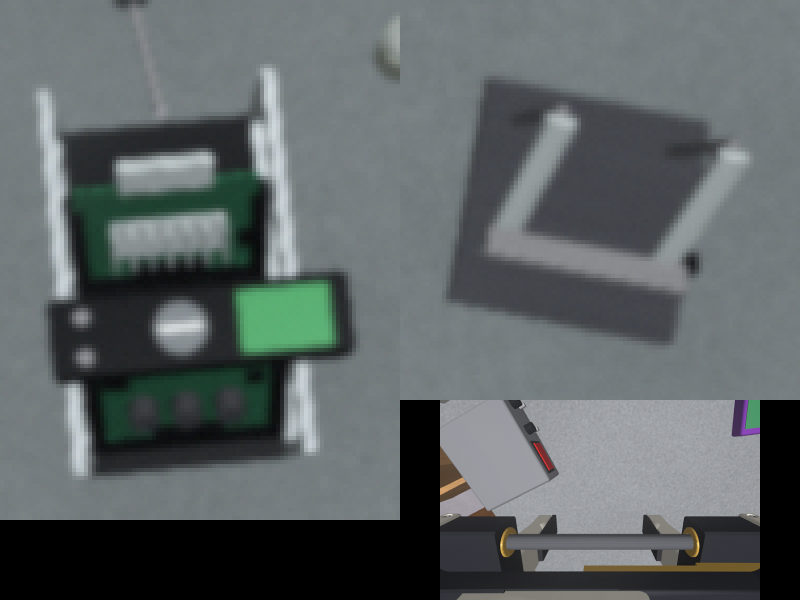

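The crop confirms it: the black meter, with its green display, dial and two screws, lies over the card with three round capacitors. The heat-sink card is in the far slot. The stand's ledge is towards the robot and its arms lean away.

```bash
python3 - <<'E'
import pickle,cv2,numpy as np
from h import *
d=pickle.load(open('d0.pkl','rb'));c=d['top'];im=c['image'];g=im.max(2)
m=np.zeros(g.shape,bool);m[155:235,135:240]=1
print('mat',rect(c,(g<62)&m,.003))
p=onz(c,[[292.5,195],[368.2,188]],.146)[:,:2];print('meter',p,p.mean(0),np.linalg.norm(p[0]-p[1]),np.degrees(np.arctan2(*(p[0]-p[1])[::-1]))-90)
# rail tops: bright pixels
for n,(x0,x1) in {'L':(285,306),'R':(342,362)}.items():
    q=[]
    for y in list(range(134,170))+list(range(206,224)):
        xs=np.arange(x0,x1)[g[y,x0:x1]>175]
        if len(xs)>1:q.append([xs.mean(),y])
    w=onz(c,q,.118)[:,:2];k=np.polyfit(w[:,0],w[:,1],1);print(n,len(q),k,np.degrees(np.arctan(k[0])),np.polyval(k,.54),w[[0,-1]])
E
```

```text
mat ((548.1065673828125, 347.5750427246094), (146.5908203125, 235.12548828125), 3.981843948364258)
meter [[ 0.52713373  0.04599735]
 [ 0.53883934 -0.13371594]] [ 0.53298653 -0.04385929] 0.18009410930805628 3.7266909135132096
L 53 [ 0.07289142 -0.00098328] 4.168997897994773 0.03837808496330081 [[0.68234866 0.04928026]
 [0.46138988 0.03341398]]
R 53 [ 0.07819478 -0.14250616] 4.471133130258962 -0.10028097440135515 [[ 0.67845662 -0.09085892]
 [ 0.4598914  -0.10732627]]
```

```bash
cat > go.py <<'E'
import sys,numpy as np
from plant import r
from scipy.spatial.transform import Rotation as Q
def go(x,y,z,yaw):
    s=r.get_state();R=Q.from_euler('xyz',s['eef_rot'],degrees=True).as_matrix()
    dp=R.T@(np.array([x,y,z])-s['tcp_pos'])*1000
    dy=(yaw-s['eef_rot'][2]+180)%360-180
    print('t',round(s['time_s'],2),'tcp',s['tcp_pos'].round(4),'rot',s['eef_rot'].round(1),'F',s['contact_force'].round(1),'w',round(s['gripper_width'],4),'gf',round(s['gripper_force'],1))
    print('dp',dp.round(1),'roll',round(-np.radians(dy),3),'j',s['joints'].round(0))
if __name__=='__main__': go(*map(float,sys.argv[1:]))
E
python3 go.py .533 -.044 .23 -86
```

```text
t 0.15 tcp [0.297  0.6057 0.2398] rot [179.9  -0.  -26.1] F [-0.1 -0.   0.6] w 0.0873 gf 0.0
dp [497.9 479.5  10.5] roll 1.045 j [ 80.  21.   1.  -0. -70. -17.]
```

Request:
send_rows([
  {"dp":[45,43,0],"roll":0.15,"jaw":100},
  {"dp":[90,87,0],"roll":0.3,"jaw":100},
  {"dp":[135,130,0],"roll":0.45,"jaw":100},
  {"dp":[180,173,0],"roll":0.6,"jaw":100},
  {"dp":[222,214,0],"roll":0.75,"jaw":100},
])

```text
time_s: 0.78
tcp_pos: [0.4025, 0.3141, 0.2405]
eef_rot: [-180.0, 0.0, -69.4]
contact_force: [1.6, 0.7, 0.7]
gripper_width: 0.0879
gripper_force: 0.0
```

```bash
python3 go.py .533 -.044 .23 -86
```

```text
t 0.78 tcp [0.4025 0.3141 0.2405] rot [-180.     0.   -69.4] F [1.6 0.7 0.7] w 0.0879 gf 0.0
dp [381.1   4.1  10.5] roll 0.29 j [ 60.   5. -20.  -0. -65. -39.]
```

Request:
send_rows([
  {"dp":[60,1,0],"roll":0.15},
  {"dp":[120,2,0],"roll":0.29},
  {"dp":[180,3,0],"roll":0.29},
  {"dp":[240,4,0],"roll":0.29},
  {"dp":[290,4,0],"roll":0.29},
])

```text
invalid input
```

Request:
send_rows([
  {"dp":[20,0,0],"roll":0},
  {"dp":[20,0,0],"roll":0},
])

```text
invalid input
```

```bash
python3 go.py .533 -.044 .23 -86; python3 - <<'E'
from plant import r
import pickle,cv2
c=r.capture('wrist');pickle.dump(c,open('w1.pkl','wb'));cv2.imwrite('pics/w1.png',c['image'])
E
```

```text
t 0.78 tcp [0.4025 0.3141 0.2405] rot [-180.     0.   -69.4] F [1.6 0.7 0.7] w 0.0879 gf 0.0
dp [381.1   4.1  10.5] roll 0.29 j [ 60.   5. -20.  -0. -65. -39.]
```

View pics/w1.png

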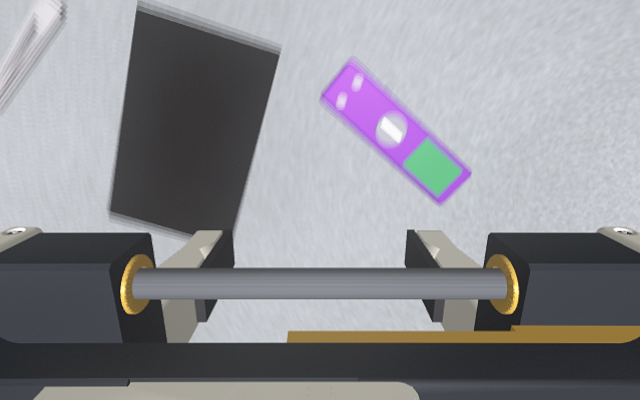

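Both calls were refused because every row needs a jaw value. This wrist view shows the mat at (195,120) and the purple look-alike at (395,130).

Request:
send_rows([
  {"dp":[60,1,0],"roll":0.15,"jaw":100},
  {"dp":[120,2,0],"roll":0.29,"jaw":100},
  {"dp":[180,3,0],"roll":0.29,"jaw":100},
  {"dp":[240,4,0],"roll":0.29,"jaw":100},
  {"dp":[300,4,0],"roll":0.29,"jaw":100},
])

```text
time_s: 1.45
tcp_pos: [0.5059, 0.0327, 0.2408]
eef_rot: [-180.0, 0.0, -85.7]
contact_force: [1.0, 0.4, -0.2]
gripper_width: 0.0877
gripper_force: 0.0
```

Request:
send_rows([
  {"dp":[0,0,0],"roll":0,"jaw":100},
  {"dp":[0,0,0],"roll":0,"jaw":100},
])

```text
time_s: 1.7
tcp_pos: [0.5055, 0.0342, 0.2403]
eef_rot: [180.0, 0.0, -85.8]
contact_force: [0.2, 0.0, 1.0]
gripper_width: 0.0874
gripper_force: 0.0
```

```bash
python3 go.py .533 -.044 .23 -86; python3 - <<'E'
from plant import r
import pickle,cv2
c=r.capture('wrist');pickle.dump(c,open('w2.pkl','wb'));cv2.imwrite('pics/w2.png',c['image'])
E
```

```text
t 1.7 tcp [0.5055 0.0342 0.2403] rot [180.    0.  -85.8] F [0.2 0.  1. ] w 0.0874 gf 0.0
dp [ 80.1 -21.7  10.3] roll 0.004 j [ 26.   5. -20.  -0. -65. -22.]
```

View pics/w2.png

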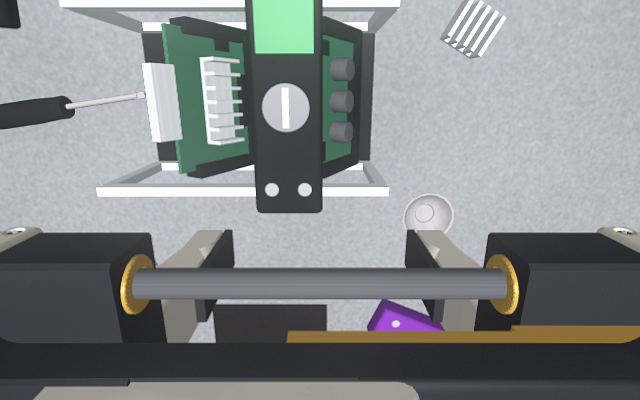

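The wrist view shows the meter with its sides at columns 251 and 322, its +y end at row 212 and its dial at (285,107). The rack's rails are at rows 3 and 191, with the capacitor card to the right at (345,100).

```bash
python3 - <<'E'
import pickle,cv2,numpy as np
from h import *
c=pickle.load(open('w2.pkl','rb'));im=c['image'];g=im.max(2)
# meter side edges by rows at z=.146
L=[];R=[]
for y in range(70,200,5):
    row=cv2.GaussianBlur(im[...,1],(3,3),0)[y].astype(float)
    # dark run containing col 255..320
    dk=row<48
    if y==130: print(row[240:335:3].astype(int))
e=onz(c,[[257,212],[322,212],[251,150],[322,150],[247,60],[322,60]],.146);print('corners',(e*1000).round(1)[:,:2])
r_=onz(c,[[97,191.5],[388,191.5],[62,3.5],[400,3.5]],.118);print('rails',(r_*1000).round(1)[:,:2])
print('dial',onz(c,[[285,107]],.146)*1000)
# capacitor centres: card-frame guess height
print('caps ray z=.065',onz(c,[[342,70],[341,101],[341,132]],.063)*1000)
E
```

```text
[117 114 111  59  58  62  69  68  68  69  68  68 101 159 187 192 190 182
 139  79  67  67  67  67  67  67  64  56 111 110 114 116]
corners [[552.5  47.4]
 [504.2  43.8]
 [557.8   1.2]
 [507.7  -2.6]
 [561.4 -58.2]
 [512.3 -61.9]]
rails [[ 687.8   49.8]
 [ 450.7   32.2]
 [ 696.8  -87.4]
 [ 460.4 -105.2]]
dial [[535.15860999 -30.12614865 146.        ]]
caps ray z=.065 [[493.65318155 -61.76640817  63.        ]
 [492.07492938 -35.05899888  63.        ]
 [489.47963447  -7.03598046  63.        ]]
```

Request:
send_rows([
  {"dp":[40,-12,0],"roll":0.004,"jaw":100},
  {"dp":[80,-24,0],"roll":0.004,"jaw":100},
  {"dp":[80,-24,40],"roll":0.004,"jaw":100},
  {"dp":[80,-24,85],"roll":0.004,"jaw":100},
  {"dp":[80,-24,106],"roll":0.004,"jaw":100},
])

```text
time_s: 2.38
tcp_pos: [0.5342, -0.0421, 0.1323]
eef_rot: [179.8, -0.0, -85.8]
contact_force: [0.3, 0.1, 0.9]
gripper_width: 0.0875
gripper_force: 0.0
```

Request:
send_rows([
  {"dp":[0,0,0],"roll":0,"jaw":100},
  {"dp":[0,0,0],"roll":0,"jaw":40},
  {"dp":[0,0,0],"roll":0,"jaw":40},
  {"dp":[0,0,0],"roll":0,"jaw":40},
  {"dp":[0,0,0],"roll":0,"jaw":40},
], newtons=25)

```text
time_s: 3.0
tcp_pos: [0.5357, -0.0434, 0.135]
eef_rot: [-180.0, 0.0, -85.9]
contact_force: [-0.2, -0.2, 0.7]
gripper_width: 0.053
gripper_force: 0.0
```

```bash
python3 go.py .535 -.044 .134 -86
```

```text
t 3.0 tcp [ 0.5357 -0.0434  0.135 ] rot [-180.     0.   -85.9] F [-0.2 -0.2  0.7] w 0.053 gf 0.0
dp [0.5 0.7 1. ] roll 0.001 j [ 16.  13. -25.   0. -52. -12.]
```

Request:
send_rows([
  {"dp":[0,0,0],"roll":0,"jaw":40},
  {"dp":[0,0,0],"roll":0,"jaw":40},
  {"dp":[0,0,0],"roll":0,"jaw":40},
], newtons=30)

```text
time_s: 3.38
tcp_pos: [0.5353, -0.0436, 0.1349]
eef_rot: [180.0, -0.0, -85.9]
contact_force: [-3.3, 0.6, 5.0]
gripper_width: 0.0497
gripper_force: 30.0
```

Request:
send_rows([
  {"dp":[0,0,-10],"roll":0,"jaw":40},
  {"dp":[0,0,-30],"roll":0,"jaw":40},
  {"dp":[0,0,-60],"roll":0,"jaw":40},
  {"dp":[0,0,-80],"roll":0,"jaw":40},
  {"dp":[0,0,-80],"roll":0,"jaw":40},
])

```text
time_s: 4.0
tcp_pos: [0.5364, -0.0433, 0.216]
eef_rot: [-179.8, 0.0, -85.9]
contact_force: [0.8, 0.4, -3.3]
gripper_width: 0.0499
gripper_force: 30.0
```

```bash
python3 go.py .548 .348 .215 -86
```

```text
t 4.0 tcp [ 0.5364 -0.0433  0.216 ] rot [-179.8    0.   -85.9] F [ 0.8  0.4 -3.3] w 0.0499 gf 30.0
dp [-389.5  -39.3    1.4] roll 0.001 j [ 16.   9. -19.   0. -62. -12.]
```

Request:
send_rows([
  {"dp":[-30,-3,0],"roll":0,"jaw":40},
  {"dp":[-80,-8,0],"roll":0,"jaw":40},
  {"dp":[-140,-14,0],"roll":0,"jaw":40},
  {"dp":[-200,-20,0],"roll":0,"jaw":40},
  {"dp":[-260,-26,0],"roll":0,"jaw":40},
])

```text
time_s: 4.62
tcp_pos: [0.5423, 0.2194, 0.2132]
eef_rot: [179.9, -0.0, -86.0]
contact_force: [0.6, -0.2, -2.5]
gripper_width: 0.0497
gripper_force: 30.0
```

Request:
send_rows([
  {"dp":[-60,-6,0],"roll":0,"jaw":40},
  {"dp":[-110,-11,0],"roll":0,"jaw":40},
  {"dp":[-130,-13,20],"roll":0,"jaw":40},
  {"dp":[-130,-13,70],"roll":0,"jaw":40},
  {"dp":[-130,-13,120],"roll":0,"jaw":40},
])

```text
time_s: 5.25
tcp_pos: [0.5459, 0.3477, 0.0916]
eef_rot: [179.9, -0.0, -85.9]
contact_force: [0.2, -0.8, -3.4]
gripper_width: 0.0499
gripper_force: 30.0
```

```bash
python3 go.py .548 .348 .023 -86
```

```text
t 5.25 tcp [0.5459 0.3477 0.0916] rot [179.9  -0.  -85.9] F [ 0.2 -0.8 -3.4] w 0.0499 gf 30.0
dp [-0.2 -2.2 68.6] roll 0.001 j [ 50.  25. -13.  -0. -52. -46.]
```

Request:
send_rows([
  {"dp":[0,-2,25],"roll":0,"jaw":40},
  {"dp":[0,-2,50],"roll":0,"jaw":40},
  {"dp":[0,-2,62],"roll":0,"jaw":40},
  {"dp":[0,-2,65],"roll":0,"jaw":40},
  {"dp":[0,-2,65],"roll":0,"jaw":40},
])

```text
time_s: 5.88
tcp_pos: [0.549, 0.3486, 0.03]
eef_rot: [-180.0, 0.0, -85.9]
contact_force: [-0.1, -0.1, -3.6]
gripper_width: 0.0496
gripper_force: 30.0
```

Request:
send_rows([
  {"dp":[0,0,1.5],"roll":0,"jaw":40},
  {"dp":[0,0,3],"roll":0,"jaw":40},
  {"dp":[0,0,4.5],"roll":0,"jaw":40},
  {"dp":[0,0,4.5],"roll":0,"jaw":40},
])

```text
time_s: 6.38
tcp_pos: [0.5487, 0.3485, 0.025]
eef_rot: [180.0, -0.0, -85.9]
contact_force: [0.4, -0.5, -2.9]
gripper_width: 0.05
gripper_force: 30.0
```

Request:
send_rows([
  {"dp":[0,0,1.5],"roll":0,"jaw":40},
  {"dp":[0,0,3],"roll":0,"jaw":40},
  {"dp":[0,0,4],"roll":0,"jaw":40},
  {"dp":[0,0,5],"roll":0,"jaw":40},
])

```text
time_s: 6.88
tcp_pos: [0.5488, 0.3485, 0.0199]
eef_rot: [180.0, -0.0, -85.9]
contact_force: [-0.0, 0.5, -3.3]
gripper_width: 0.0499
gripper_force: 30.0
```

Request:
send_rows([
  {"dp":[0,0,0.5],"roll":0,"jaw":40},
  {"dp":[0,0,0.5],"roll":0,"jaw":40},
])

```text
time_s: 7.12
tcp_pos: [0.5488, 0.3485, 0.0199]
eef_rot: [-180.0, 0.0, -85.9]
contact_force: [-1.6, -0.5, 2.0]
gripper_width: 0.05
gripper_force: 30.0
```

Request:
send_rows([
  {"dp":[0,0,0],"roll":0,"jaw":90},
  {"dp":[0,0,0],"roll":0,"jaw":90},
  {"dp":[0,0,0],"roll":0,"jaw":90},
  {"dp":[0,0,0],"roll":0,"jaw":90},
  {"dp":[0,0,-10],"roll":0,"jaw":90},
])

```text
time_s: 7.75
tcp_pos: [0.5484, 0.348, 0.0291]
eef_rot: [179.9, -0.1, -85.9]
contact_force: [-0.9, -0.0, 0.1]
gripper_width: 0.0783
gripper_force: 0.0
```

Request:
send_rows([
  {"dp":[0,0,-50],"roll":0,"jaw":80},
  {"dp":[0,0,-110],"roll":0,"jaw":80},
  {"dp":[0,0,-170],"roll":0.18,"jaw":80},
  {"dp":[30,0,-200],"roll":0.36,"jaw":80},
  {"dp":[80,0,-200],"roll":0.54,"jaw":80},
])

```text
time_s: 8.38
tcp_pos: [0.5556, 0.2696, 0.2338]
eef_rot: [-179.8, 0.3, -117.1]
contact_force: [1.5, -0.7, -0.6]
gripper_width: 0.07
gripper_force: 0.0
```

```bash
python3 go.py .53 -.036 .22 -175.8; python3 - <<'E'
from plant import r
import pickle,cv2,numpy as np
from h import *
c=r.capture('top');im=c['image'];g=im.max(2);pickle.dump(c,open('t2.pkl','wb'))
cv2.imwrite('pics/t2.png',cv2.resize(im[130:250,120:500],(760,240)))
E
```

```text
t 8.38 tcp [0.5556 0.2696 0.2338] rot [-179.8    0.3 -117.1] F [ 1.5 -0.7 -0.6] w 0.07 gf 0.0
dp [ 283.9 -116.3   12.4] roll 1.025 j [ 44.  15.  -8.   0. -67. -71.]
```

View pics/t2.png

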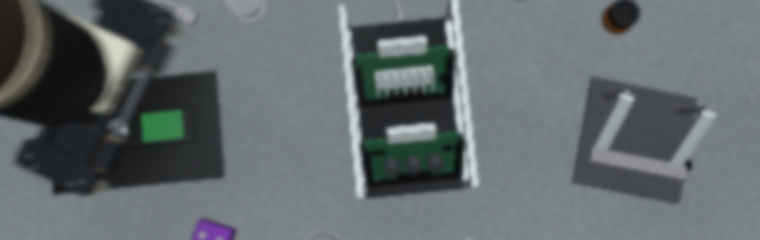

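The meter lies flat on the mat, display at (162,126) in the crop. The card's grip strip is now clear at (411,132).

Request:
send_rows([
  {"dp":[45,-40,0],"roll":0.18,"jaw":80},
  {"dp":[90,-80,0],"roll":0.36,"jaw":80},
  {"dp":[135,-120,0],"roll":0.54,"jaw":80},
  {"dp":[180,-150,0],"roll":0.72,"jaw":80},
  {"dp":[220,-180,0],"roll":0.9,"jaw":80},
])

```text
time_s: 9.05
tcp_pos: [0.6155, -0.011, 0.2304]
eef_rot: [-180.0, 0.0, -168.8]
contact_force: [0.6, 0.8, -0.9]
gripper_width: 0.0703
gripper_force: 0.0
```

```bash
python3 go.py .61 -.03 .235 -175.8
```

```text
t 9.05 tcp [ 0.6155 -0.011   0.2304] rot [-180.     0.  -168.8] F [ 0.6  0.8 -0.9] w 0.0703 gf 0.0
dp [  9.1 -17.6  -4.6] roll 0.122 j [ 17.  15.  -8.   0. -67. -96.]
```

Request:
send_rows([
  {"dp":[9,-17,-5],"roll":0.122,"jaw":80},
  {"dp":[9,-17,-5],"roll":0.122,"jaw":80},
  {"dp":[9,-17,-5],"roll":0.122,"jaw":80},
])

```text
time_s: 9.43
tcp_pos: [0.6102, -0.027, 0.235]
eef_rot: [180.0, 0.0, -175.3]
contact_force: [0.8, -0.2, -0.3]
gripper_width: 0.0701
gripper_force: 0.0
```

```bash
python3 go.py .53 -.036 .22 -175.8; python3 - <<'E'
from plant import r
import pickle,cv2
c=r.capture('wrist');pickle.dump(c,open('w3.pkl','wb'));cv2.imwrite('pics/w3.png',c['image'])
E
```

```text
t 9.43 tcp [ 0.6102 -0.027   0.235 ] rot [ 180.     0.  -175.3] F [ 0.8 -0.2 -0.3] w 0.0701 gf 0.0
dp [80.7 -2.4 14.9] roll 0.009 j [  16.   15.   -8.   -0.  -67. -101.]
```

View pics/w3.png

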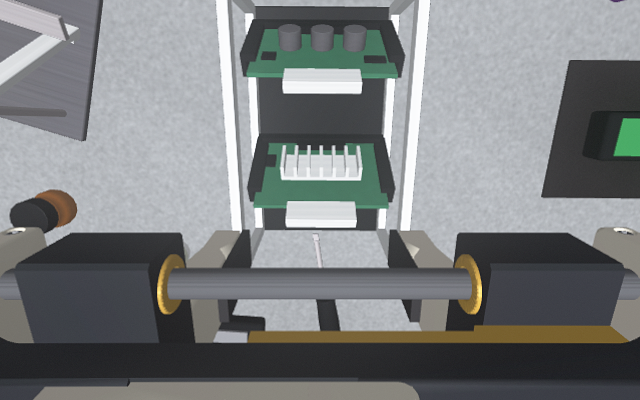

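The strip of the wanted card is at columns 283–361, rows 68–93, and its capacitors are at row 38. The heat-sink card is below it. I'll check the strip against the projection expected from the rack pose.

```bash
cat > card.py <<'E'
import numpy as np
th=np.radians(4.2); u=np.array([np.cos(th),np.sin(th),0]); v=np.array([-np.sin(th),np.cos(th),0])  # u away from robot, v left
C=np.array([.5739,-.0276,0])
O=C-u*.090+np.array([0,0,.019])
a=np.radians(30); zc=np.sin(a)*u+np.array([0,0,np.cos(a)]); xc=-np.cos(a)*u+np.array([0,0,np.sin(a)])
def P(x,y,z): return O+(x*xc+y*-v+z*zc)/1000
E
python3 - <<'E'
import pickle,cv2,numpy as np
from h import *; from card import *
c=pickle.load(open('w3.pkl','rb'));im=c['image']
def proj(p): return cv2.projectPoints(np.float64(p),np.float64(c['rvec']),np.float64(c['tvec']),c['K'],np.float64(c['dist']))[0].reshape(-1,2).round(1)
for x in(-5,5):
  for z in (85,107): print(x,z,proj([P(x-1.5,-30,z),P(x-1.5,30,z)]).tolist())
print('board top',proj([P(.5,-60,88),P(.5,60,88)]).tolist())
print('caps',proj([P(16.5,y,40) for y in(-30,0,30)]).tolist())
hsv=cv2.cvtColor(im,cv2.COLOR_BGR2HSV)
m=(im.min(2)>150);m[:55]=0;m[110:]=0;m[:,:265]=0;m[:,380:]=0
n,l,s,ce=cv2.connectedComponentsWithStats(m.astype('uint8'));print(s[1:],ce[1:])
print(im[55:105,320].tolist()[::2])
E
```

```text
-5 85 [[359.9, 87.0], [286.3, 86.3]]
-5 107 [[362.1, 101.6], [284.3, 100.9]]
5 85 [[361.1, 75.5], [285.5, 74.8]]
5 107 [[363.5, 89.9], [283.4, 89.1]]
board top [[398.8, 81.2], [247.7, 79.8]]
caps [[358.4, 35.5], [323.4, 35.2], [288.4, 34.9]]
[[ 282   68   80   26 1995]] [[321.42406015  80.88070175]]
[[95, 119, 72], [96, 117, 71], [93, 115, 69], [94, 115, 71], [94, 115, 70], [94, 116, 72], [91, 113, 65], [213, 212, 204], [219, 216, 214], [220, 217, 213], [220, 218, 214], [218, 215, 211], [224, 222, 220], [227, 224, 222], [248, 247, 246], [245, 245, 243], [249, 248, 247], [247, 246, 244], [245, 244, 242], [184, 181, 178], [70, 68, 66], [73, 70, 67], [74, 70, 68], [72, 70, 67], [73, 70, 69]]
```

```bash
python3 - <<'E'
import pickle,cv2,numpy as np
from h import *; import card; from card import *
from plant import r
s=r.capture('scene');pickle.dump(s,open('s2.pkl','wb'))
cams={'w3':pickle.load(open('w3.pkl','rb')),'t2':pickle.load(open('t2.pkl','rb')),'s2':s}
def proj(c,p): return cv2.projectPoints(np.float64(p),np.float64(c['rvec']),np.float64(c['tvec']),c['K'],np.float64(c['dist']))[0].reshape(-1,2)
obs={}
for off,nm in((0,'wanted'),(.110,'other')):
  for n,c in cams.items():
    pts=[P(x-1.5,y,z)+u*off for x in(-5,5) for y in(-30,30) for z in(85,107)]
    q=proj(c,pts); h=cv2.convexHull(q.astype('float32')).reshape(-1,2)
    lo=(q.min(0)-9).astype(int).clip(0);hi=(q.max(0)+9).astype(int)
    im=c['image'][lo[1]:hi[1],lo[0]:hi[0]]; m=(im.min(2)>150).astype('uint8')
    nn,l,st,ce=cv2.connectedComponentsWithStats(m);k=1+np.argmax(st[1:,4])
    M=cv2.moments(h);print(nm,n,'pred',(np.array([M['m10'],M['m01']])/M['m00']).round(1),q.min(0).round(1),q.max(0).round(1),'obs',(ce[k]+lo).round(1),st[k][:5]+[*lo,0,0,0])
E
```

```text
wanted w3 pred [323.4  88.3] [283.4  74.8] [363.5 101.6] obs [321.4  80.9] [ 282   68   80   26 1995]
wanted t2 pred [324.4 193.5] [311.9 188.1] [336.6 198.9] obs [325.3 194.4] [314 192  24   6  95]
wanted s2 pred [317.3 194.6] [306.3 187.4] [328.2 201.8] obs [331.3 185.7] [323 178  14  17 151]
other w3 pred [321.8 219.8] [286.2 206. ] [357.5 233.4] obs [320.8 214. ] [ 285  201   72   27 1848]
other t2 pred [319.9 150.2] [307.5 144.6] [331.9 155.9] obs [320.5 150.8] [309 148  24   6  89]
other s2 pred [293.3 221.9] [281.7 214.3] [304.8 229.5] obs [287.  217.1] [272 205  41  28 422]
```

```bash
sed -i 's/C=np.array.*/C=np.array([.5704,-.0297,0])/' card.py; python3 go.py .5237 -.0331 .1123 -175.8
```

```text
t 9.53 tcp [ 0.6102 -0.0265  0.2347] rot [ 180.     0.  -175.3] F [ 0.3  0.  -0.3] w 0.0706 gf 0.0
dp [ 86.7   0.5 122.3] roll 0.009 j [  16.   15.   -8.   -0.  -67. -101.]
```

Request:
send_rows([
  {"dp":[40,-2,0],"roll":0.008,"jaw":84},
  {"dp":[87,-1.5,0],"roll":0.008,"jaw":84},
  {"dp":[87,-1.5,40],"roll":0.008,"jaw":84},
  {"dp":[87,-1.5,85],"roll":0.008,"jaw":84},
  {"dp":[87,-1.5,100],"roll":0.008,"jaw":84},
])

```text
time_s: 10.15
tcp_pos: [0.5221, -0.0354, 0.1325]
eef_rot: [-180.0, -0.2, -175.8]
contact_force: [-0.3, -0.4, 0.5]
gripper_width: 0.0733
gripper_force: 0.0
```

```bash
python3 go.py .5237 -.0331 .1123 -175.8
```

```text
t 10.15 tcp [ 0.5221 -0.0354  0.1325] rot [-180.    -0.2 -175.8] F [-0.3 -0.4  0.5] w 0.0733 gf 0.0
dp [-1.8  2.1 20.2] roll 0.0 j [  18.   12.  -27.   -0.  -51. -103.]
```

Request:
send_rows([
  {"dp":[-1.8,2,6],"roll":0,"jaw":84},
  {"dp":[-1.8,2,12],"roll":0,"jaw":84},
  {"dp":[-1.8,2,17],"roll":0,"jaw":84},
  {"dp":[-1.8,2,21],"roll":0,"jaw":84},
  {"dp":[-1.8,2,21],"roll":0,"jaw":84},
])

```text
time_s: 10.78
tcp_pos: [0.5251, -0.0338, 0.1135]
eef_rot: [-180.0, -0.0, -175.9]
contact_force: [-0.4, -0.0, 0.1]
gripper_width: 0.0737
gripper_force: 0.0
```

```bash
python3 go.py .5237 -.0331 .1123 -175.8; python3 - <<'E'
from plant import r
import pickle,cv2
c=r.capture('wrist');pickle.dump(c,open('w4.pkl','wb'));cv2.imwrite('pics/w4.png',c['image'])
E
```

```text
t 10.78 tcp [ 0.5251 -0.0338  0.1135] rot [-180.    -0.  -175.9] F [-0.4 -0.   0.1] w 0.0737 gf 0.0
dp [1.4 0.8 1.2] roll -0.002 j [  18.   14.  -28.   -0.  -49. -104.]
```

View pics/w4.png

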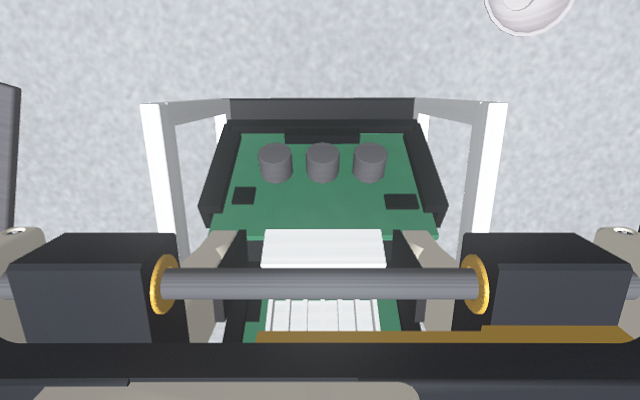

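The strip is centred between the pads (columns 261–386), the fingers are clear of the rails, and no force shows. I'll close now.

Request:
send_rows([
  {"dp":[1,0.5,1],"roll":0,"jaw":55},
  {"dp":[1,0.5,1],"roll":0,"jaw":55},
  {"dp":[1,0.5,1],"roll":0,"jaw":55},
  {"dp":[1,0.5,1],"roll":0,"jaw":55},
  {"dp":[1,0.5,1],"roll":0,"jaw":55},
], newtons=55)

```text
time_s: 11.45
tcp_pos: [0.5242, -0.0331, 0.1127]
eef_rot: [180.0, 0.0, -175.9]
contact_force: [-1.0, 2.4, 1.9]
gripper_width: 0.0593
gripper_force: 55.0
```

```bash
python3 go.py .5237 -.0331 .1123 -175.8; python3 -c "
import numpy as np
th=np.radians(4.2)
# slant in tool axes at yaw -175.8: tool x=-u, so per 10 mm along slant: x -5, z -8.66
print(.5*np.cos(th))"
```

```text
t 11.45 tcp [ 0.5242 -0.0331  0.1127] rot [ 180.     0.  -175.9] F [-1.   2.4  1.9] w 0.0593 gf 55.0
dp [0.5 0.1 0.4] roll -0.001 j [  18.   14.  -28.   -0.  -49. -104.]
0.49865723861222905
```

Request:
send_rows([
  {"dp":[-1,0,-1.7],"roll":0,"jaw":55},
  {"dp":[-2.5,0,-4.3],"roll":0,"jaw":55},
  {"dp":[-5,0,-8.7],"roll":0,"jaw":55},
  {"dp":[-7.5,0,-13],"roll":0,"jaw":55},
  {"dp":[-10,0,-17.3],"roll":0,"jaw":55},
])

```text
time_s: 12.08
tcp_pos: [0.5342, -0.0326, 0.1301]
eef_rot: [-180.0, -0.0, -175.9]
contact_force: [-0.4, 0.7, -2.0]
gripper_width: 0.0591
gripper_force: 55.0
```

Request:
send_rows([
  {"dp":[-2.5,0,-4.3],"roll":0,"jaw":55},
  {"dp":[-5,0,-8.7],"roll":0,"jaw":55},
  {"dp":[-7.5,0,-13],"roll":0,"jaw":55},
  {"dp":[-10,0,-17.3],"roll":0,"jaw":55},
  {"dp":[-12.5,0,-21.7],"roll":0,"jaw":55},
])

```text
time_s: 12.7
tcp_pos: [0.5468, -0.0316, 0.1519]
eef_rot: [180.0, 0.0, -175.9]
contact_force: [-0.9, 0.4, -2.0]
gripper_width: 0.0592
gripper_force: 55.0
```

```bash
python3 go.py .5237 -.0331 .1123 -175.8
```

```text
t 12.7 tcp [ 0.5468 -0.0316  0.1519] rot [ 180.     0.  -175.9] F [-0.9  0.4 -2. ] w 0.0592 gf 55.0
dp [23.2  0.2 39.6] roll -0.002 j [  17.   13.  -22.   -0.  -55. -103.]
```

Request:
send_rows([
  {"dp":[-4,0,-6.9],"roll":0,"jaw":55},
  {"dp":[-9,0,-15.6],"roll":0,"jaw":55},
  {"dp":[-15,0,-26],"roll":0,"jaw":55},
  {"dp":[-20,0,-34.6],"roll":0,"jaw":55},
  {"dp":[-25,0,-43.3],"roll":0,"jaw":55},
])

```text
time_s: 13.32
tcp_pos: [0.5721, -0.0298, 0.1956]
eef_rot: [180.0, 0.0, -175.9]
contact_force: [-0.0, 0.3, -1.3]
gripper_width: 0.0591
gripper_force: 55.0
```

Request:
send_rows([
  {"dp":[-5,0,-10],"roll":0,"jaw":55},
  {"dp":[-5,0,-30],"roll":0,"jaw":55},
  {"dp":[-5,0,-55],"roll":0,"jaw":55},
  {"dp":[-5,0,-70],"roll":0,"jaw":55},
  {"dp":[-5,0,-70],"roll":0,"jaw":55},
])

```text
time_s: 13.95
tcp_pos: [0.5771, -0.0293, 0.266]
eef_rot: [180.0, 0.1, -175.9]
contact_force: [0.8, 0.1, -3.0]
gripper_width: 0.0593
gripper_force: 55.0
```

```bash
python3 go.py .5237 -.0331 .1123 -175.8; python3 - <<'E'
from plant import r
import pickle,cv2,numpy as np
c=r.capture('wrist');pickle.dump(c,open('w5.pkl','wb'))
t=r.capture('top');pickle.dump(t,open('t5.pkl','wb'))
o=np.zeros((600,640,3),'uint8');o[:330]=c['image'][:330]
o[330:,:]=cv2.resize(t['image'][140:248,384:640],(640,270),interpolation=3)
cv2.imwrite('pics/c5.png',o)
E
```

```text
t 13.95 tcp [ 0.5771 -0.0293  0.266 ] rot [ 1.800e+02  1.000e-01 -1.759e+02] F [ 0.8  0.1 -3. ] w 0.0593 gf 55.0
dp [ 53.9   0.  153.6] roll -0.001 j [  16.   10.  -10.    0.  -70. -102.]
```

View pics/c5.png

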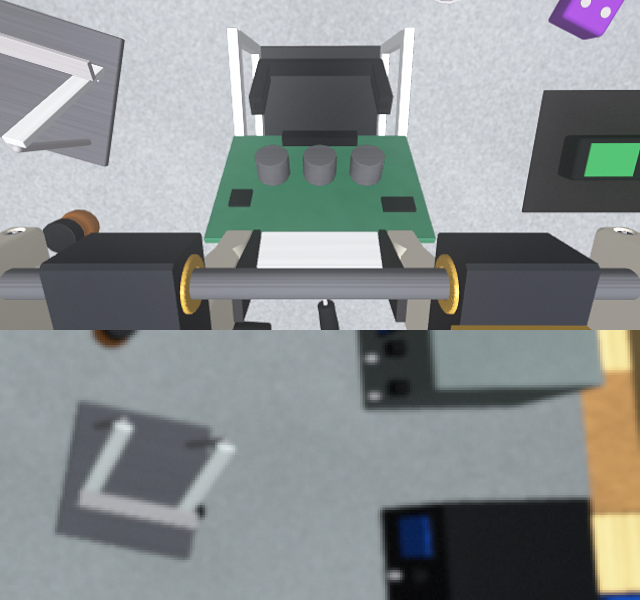

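The card is out and held. Its lean looks unchanged: capacitors at row 163 and board bottom at row 136. The stand's ledge runs from (417,204) to (463,219) in top-image pixels, and the arm tops are at (433,178) and (474,187). Next I'll measure the stand.

```bash
python3 - <<'E'
import pickle,cv2,numpy as np
from h import *
t=pickle.load(open('t5.pkl','rb'));im=t['image'];g=im.max(2).astype(int)
m=np.zeros(g.shape,bool);m[160:240,400:485]=1
print('floor',np.median(g[235:240,400:480]),'plate',g[220:226:2,430:450:5].tolist(),'arm',g[188,425:440].tolist())
pl=((g<100)&m).astype('uint8');pl=cv2.morphologyEx(pl,cv2.MORPH_OPEN,np.ones((3,3)))
n,l,s,_=cv2.connectedComponentsWithStats(pl);print(s[1:])
cs=np.vstack([np.argwhere(l==k)[:,::-1] for k in range(1,n) if s[k,4]>30])
h=cv2.convexHull(cs.astype('int32'));p=onz(t,h.reshape(-1,2),.008)[:,:2]*1000;print('plate',cv2.minAreaRect(p.astype('float32')))
br=((g>128)&m).astype('uint8');n,l,s,_=cv2.connectedComponentsWithStats(br);k=1+np.argmax(s[1:,4]);print('br',s[k])
c,_=cv2.findContours((l==k).astype('uint8'),0,2);c=max(c,key=len);print(cv2.approxPolyDP(c,1.5,True).reshape(-1,2).tolist())
S=pickle.load(open('s2.pkl','rb'));im=S['image'];g=im.max(2).astype(int)
m=np.zeros(g.shape,bool);m[125:190,212:282]=1
print('arm-ish',g[138,222:232].tolist(),g[155,245:270].tolist(),'plate',g[175,235:250].tolist())
for th in(140,165):
  br=((g>th)&m).astype('uint8');n,l,s,_=cv2.connectedComponentsWithStats(br)
  for k in range(1,n):
    if s[k,4]>15:
      c,_=cv2.findContours((l==k).astype('uint8'),0,2);print(th,s[k],cv2.approxPolyDP(max(c,key=len),1.5,True).reshape(-1,2).tolist())
E
```

```text
floor 160.0 plate [[97, 98, 98, 98], [97, 95, 98, 98], [96, 96, 96, 98]] arm [170, 190, 196, 196, 195, 192, 179, 154, 120, 102, 97, 98, 99, 98, 98]
[[413 173  16  19 184]
 [439 176   9   8  59]
 [457 179   3   3   9]
 [445 183   7   3  21]
 [453 182  16   7  87]
 [428 186  35  22 498]
 [412 196   3   3   9]
 [408 201  51  29 488]
 [463 211   3   3   9]]
plate ((515.8592529296875, -345.07421875), (150.646240234375, 140.1798553466797), 76.60562133789062)
br [ 400  160   85   80 4502]
[[400, 160], [400, 239], [484, 239], [484, 160]]
arm-ish [192, 199, 177, 246, 190, 142, 153, 177, 176, 171] [160, 138, 124, 116, 109, 155, 224, 240, 222, 174, 150, 143, 133, 132, 113, 98, 121, 94, 67, 61, 60, 61, 62, 60, 65] plate [109, 108, 108, 109, 109, 109, 119, 114, 100, 104, 106, 108, 106, 108, 108]
140 [ 212  125   70   65 2623] [[212, 125], [212, 184], [217, 189], [281, 189], [280, 168], [276, 166], [276, 170], [240, 189], [217, 162], [224, 157], [221, 139], [225, 138], [228, 154], [245, 146], [251, 156], [240, 153], [239, 157], [245, 157], [260, 165], [264, 165], [263, 168], [266, 167], [260, 159]
[... 984 characters left out ...]
46], [270, 148], [281, 153], [280, 149]]
165 [257 160   8   6  16] [[257, 162], [264, 164], [260, 160]]
165 [212 169  27  21 254] [[212, 173], [212, 176], [217, 174], [219, 178], [218, 181], [217, 179], [212, 180], [217, 189], [218, 187], [215, 185], [217, 182], [221, 187], [220, 189], [238, 189], [232, 187], [233, 184], [229, 182], [232, 181], [228, 176], [220, 175], [222, 174], [222, 169], [220, 169], [220, 173]]
165 [249 182  15   8  63] [[249, 187], [251, 188], [250, 186], [254, 185], [257, 188], [255, 189], [263, 188], [260, 184], [262, 182], [260, 184], [258, 182], [257, 185], [255, 182]]
165 [265 184   5   6  17] [[267, 184], [265, 185], [267, 186], [265, 187], [266, 189], [269, 186]]
```

```bash
cat > stand.py <<'E'
import pickle,cv2,numpy as np
from h import *
t=pickle.load(open('t5.pkl','rb'));g=cv2.GaussianBlur(t['image'].max(2),(3,3),0).astype(float)
def cross(line,a,step): # first index from a where falls below 128, subpixel
    i=a
    while line[i]>=128: i+=step
    return i-step*(128-line[i])/(line[i-step]-line[i])
def fit(px): # robust line in world z=.008
    w=onz(t,px,.008)[:,:2]; vx,vy,x0,y0=cv2.fitLine((w*1000).astype('float32'),cv2.DIST_HUBER,0,.01,.01).ravel()
    return np.array([x0,y0]),np.array([vx,vy]),np.abs((w*1000-[x0,y0])@[-vy,vx]).max()
sides={'left':[[cross(g[y],398,1),y] for y in range(176,216,2)],
'bot':[[x,cross(g[:,x],243,-1)] for x in range(412,455,2)],
'top':[[x,cross(g[:,x],160,1)] for x in list(range(420,429))+list(range(440,464,2))]}
if __name__=='__main__':
    for k,v in sides.items():
        p,d,e=fit(v);print(k,p.round(1),np.degrees(np.arctan2(d[1],d[0])).round(1),e.round(1))
    pl,dl,_=fit(sides['left']);pb,db,_=fit(sides['bot']);pt,dt,_=fit(sides['top'])
    I=lambda p,d,q,e:p+d*np.linalg.solve(np.c_[d,-e],q-p)[0]
    A=I(pl,dl,pb,db);B=I(pl,dl,pt,dt);print('nearleft',A,'farleft',B,np.linalg.norm(A-B))
    f=np.radians(np.mean([np.degrees(np.arctan2(*(B-A)[::-1])),(np.degrees(np.arctan2(*db[::-1]))%180)-90,(np.degrees(np.arctan2(*dt[::-1]))%180)-90]))
    w=np.array([np.cos(f),np.sin(f)]);L=np.array([-np.sin(f),np.cos(f)])
    S=(A+w*75+B-w*75)/2-75*L-25*w; print('yaw away',np.degrees(f),'stand origin',S)
    a=np.radians(35)
    for zb in(0,8):
        F=lambda y,z,x=0:np.r_[S+w*(np.sin(a)*z-np.cos(a)*x)+L*y,zb+np.cos(a)*z+np.sin(a)*x]/1000
        q=cv2.projectPoints(np.array([F(s*y,z) for z in(125,80,30) for s in(1,-1) for y in(61,43)]),np.float64(t['rvec']),np.float64(t['tvec']),t['K'],np.float64(t['dist']))[0].reshape(-1,4,2)
        print(zb,q.round(1).tolist())
    for y in range(172,206,3): 
        xs=np.where(g[y,410:482]>140)[0]+410; print(y,xs.tolist())
E
python3 stand.py
```

```text
left [ 531.7 -268. ] -13.2 0.4
bot [ 445.4 -322.6] 76.6 0.6
top [ 593.2 -349.5] 76.8 0.3
nearleft [ 462.2541  -251.70488] farleft [ 608.2196 -285.8507] 149.9062
yaw away -13.271003 stand origin [ 493.68765 -336.03598]
0 [[[428.5, 173.1], [435.5, 174.6], [475.9, 182.9], [468.9, 181.5]], [[422.4, 185.0], [429.2, 186.4], [468.2, 194.5], [461.4, 193.1]], [[416.2, 197.3], [422.7, 198.6], [460.2, 206.4], [453.7, 205.0]]]
8 [[[429.4, 172.6], [436.5, 174.1], [477.2, 182.5], [470.2, 181.1]], [[423.3, 184.6], [430.1, 186.0], [469.4, 194.2], [462.6, 192.8]], [[417.0, 197.0], [423.5, 198.4], [461.4, 206.2], [454.8, 204.8]]]
172 [410, 411, 412, 413, 439, 440, 441, 442, 443, 444, 445, 446, 447, 448, 449, 450, 451, 452, 453, 454, 455, 456, 457, 458, 459, 460, 461, 462, 463, 464, 465, 466, 467, 468, 469, 470, 471, 472, 473, 474, 475, 476, 477, 478, 479, 480, 481]
175 [410, 411, 412, 433, 453, 454, 455, 456, 457, 458, 459, 460, 461, 462, 463, 464, 465, 466, 467, 468, 469, 470, 471, 472, 473, 474, 475, 476, 477, 478, 479, 480, 481]
178 [410, 411, 412, 429, 430, 431, 432, 433, 434, 435, 436, 467, 468, 
[... 549 characters left out ...]
 426, 427, 428, 429, 466, 467, 468, 469, 470, 471, 472, 473, 474, 475, 476, 477, 478, 479, 480, 481]
196 [421, 422, 423, 424, 425, 426, 427, 464, 465, 466, 467, 468, 469, 470, 471, 472, 473, 474, 475, 476, 477, 478, 479, 480, 481]
199 [419, 420, 421, 422, 423, 424, 425, 426, 462, 463, 464, 465, 466, 467, 468, 469, 470, 471, 472, 473, 474, 475, 476, 477, 478, 479, 480, 481]
202 [417, 418, 419, 420, 421, 422, 423, 424, 460, 461, 462, 463, 464, 465, 466, 467, 468, 469, 470, 471, 472, 473, 474, 475, 476, 477, 478, 479, 480, 481]
205 [416, 417, 418, 419, 420, 421, 422, 423, 424, 425, 459, 460, 461, 462, 463, 464, 465, 466, 467, 468, 469, 470, 471, 472, 473, 474, 475, 476, 477, 478, 479, 480, 481]
```

Request:
send_rows([
  {"dp":[10,-20,-20],"roll":-0.1,"jaw":55},
  {"dp":[25,-55,-45],"roll":-0.27,"jaw":55},
  {"dp":[40,-90,-74],"roll":-0.45,"jaw":55},
  {"dp":[55,-130,-74],"roll":-0.63,"jaw":55},
  {"dp":[69,-167,-74],"roll":-0.81,"jaw":55},
])

```text
time_s: 14.68
tcp_pos: [0.5189, -0.202, 0.338]
eef_rot: [179.9, -0.0, -129.1]
contact_force: [0.4, 0.5, -0.8]
gripper_width: 0.0593
gripper_force: 55.0
```

Request:
send_rows([
  {"dp":[0,0,0],"roll":-0.18,"jaw":55},
  {"dp":[0,0,0],"roll":-0.36,"jaw":55},
  {"dp":[0,0,0],"roll":-0.54,"jaw":55},
  {"dp":[0,0,0],"roll":-0.7,"jaw":55},
  {"dp":[0,0,0],"roll":-0.7,"jaw":55},
])

```text
time_s: 15.3
tcp_pos: [0.5193, -0.2009, 0.3377]
eef_rot: [179.9, 0.0, -89.4]
contact_force: [0.4, 0.2, -2.3]
gripper_width: 0.0594
gripper_force: 55.0
```

Request:
send_rows([
  {"dp":[0,0,0],"roll":0,"jaw":55},
])

```text
time_s: 15.42
tcp_pos: [0.5195, -0.201, 0.3382]
eef_rot: [179.9, 0.0, -89.6]
contact_force: [0.1, 0.5, -0.5]
gripper_width: 0.0591
gripper_force: 55.0
```

```bash
python3 go.py .52 -.2 .34 -86; python3 - <<'E'
from plant import r
import pickle,cv2,numpy as np
c=r.capture('wrist');pickle.dump(c,open('w6.pkl','wb'))
t=pickle.load(open('t2.pkl','rb'))
o=np.zeros((600,800,3),'uint8');o[:280,:]=cv2.resize(c['image'][:224],(800,280),interpolation=3)
o[280:,:]=cv2.resize(t['image'][166:236,395:495],(800,560),interpolation=3)[60:380]
cv2.imwrite('pics/c6.png',o)
E
```

```text
t 15.43 tcp [ 0.5195 -0.201   0.3382] rot [179.9   0.  -89.6] F [ 0.1  0.5 -0.5] w 0.0591 gf 55.0
dp [-1.  -0.5 -1.8] roll -0.062 j [ -1.   7.  -5.  -0. -78.   1.]
```

View pics/c6.png

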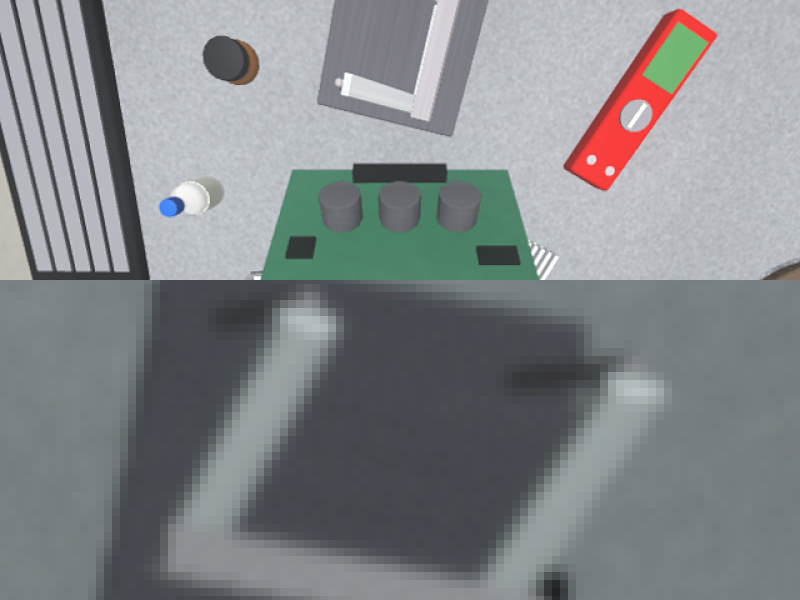

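The upper half (wrist ×1.25) shows the +y arm from (343,85) to (415,105) and the ledge's +y end at (412,118)–(434,124). The lower half (top ×8) shows the arm caps, with lower edges at (311,338) and (637,402), and the ledge's +y end at (175,535)–(165,573). I'll triangulate from these.

```bash
python3 - <<'E'
import pickle,cv2,numpy as np
from h import *
t=pickle.load(open('t2.pkl','rb'));w=pickle.load(open('w6.pkl','rb'))
def tri(a,b):
    o1,d1=ray(t,[a]);o2,d2=ray(w,[b]);d1=d1[0];d2=d2[0]
    s=np.linalg.lstsq(np.c_[d1,-d2],o2-o1,rcond=None)[0];p,q=o1+s[0]*d1,o2+s[1]*d2
    return ((p+q)/2*1000).round(1),(np.linalg.norm(p-q)*1000).round(1)
for n,a,b in(('armtop',(433.9,180.8),(281,70)),('armtop2',(433.9,178),(277,68)),('ledge in',(416.9,205.4),(329.6,94.4)),('ledge out',(415.6,210.1),(347.2,99.2))): print(n,tri(a,b))
g=w['image'].max(2)
for k in(-4,0,4): # along arm axis profile, wrist px
    print([int(g[int(round(68+k+i*.27)),268+i]) for i in range(0,70,2)])
print(g[88:108:1,300:352:3].tolist()[::2])
# ledge long edges in rows 5..85
for y in(5,25,45,65,85): print(y,g[y,325:385:2].tolist())
# same for plate corner: (318,103)/1.25 near wrist, top (416,168.4)
print(onz(w,[[318/1.25,103/1.25],[452/1.25,135/1.25]],.008)*1000)
E
```

```text
armtop (array([ 556.9, -297.5,  126.9]), np.float64(4.9))
armtop2 (array([ 562.8, -299.4,  122.6]), np.float64(1.9))
ledge in (array([ 504.8, -275. ,   43.3]), np.float64(7.6))
ledge out (array([ 487.8, -268.4,   57.5]), np.float64(0.6))
[178, 226, 221, 222, 252, 252, 233, 220, 222, 221, 221, 221, 221, 221, 221, 221, 220, 220, 220, 220, 220, 219, 219, 218, 218, 218, 218, 218, 217, 216, 215, 208, 216, 218, 218]
[148, 150, 143, 255, 250, 253, 220, 224, 225, 224, 226, 225, 225, 225, 225, 225, 225, 225, 224, 224, 224, 224, 224, 224, 223, 223, 223, 223, 222, 222, 221, 194, 214, 216, 217]
[137, 137, 159, 254, 251, 255, 216, 218, 216, 219, 217, 218, 218, 218, 222, 219, 222, 219, 222, 219, 219, 219, 219, 219, 219, 222, 218, 221, 217, 221, 210, 214, 216, 218, 212]
[[132, 136, 135, 137, 135, 133, 135, 160, 213, 219, 218, 216, 215, 219, 217, 164, 137, 138], [132, 136, 134, 136, 135, 137, 137, 138, 132, 143, 215, 218, 212, 219, 217, 160, 134, 138], [137, 134, 137, 136, 133, 135, 136, 138, 134, 128, 215, 216, 211, 217, 221, 149, 134, 137], [139, 118, 138, 138, 134, 135, 136, 138, 135, 137, 153, 1
[... 746 characters left out ...]
2, 130, 130, 130, 131, 135, 133, 133, 127, 243, 218, 219, 217, 216, 213, 214, 215, 212, 159, 132, 134, 138, 131, 132, 135, 132, 131, 130, 136, 123]
45 [131, 133, 133, 137, 133, 133, 155, 235, 213, 221, 218, 214, 217, 213, 214, 198, 149, 132, 135, 135, 132, 135, 133, 134, 133, 133, 129, 198, 195, 197]
65 [134, 137, 137, 130, 217, 221, 217, 219, 216, 214, 217, 217, 215, 162, 134, 133, 137, 133, 134, 133, 134, 133, 133, 134, 154, 190, 189, 194, 196, 197]
85 [221, 222, 213, 214, 218, 218, 214, 219, 215, 217, 202, 151, 136, 136, 135, 134, 136, 134, 137, 135, 135, 138, 199, 199, 197, 199, 197, 193, 188, 196]
[[ 607.67206991 -288.01264013    8.        ]
 [ 463.52041605 -256.04115453    8.        ]]
```

```bash
python3 - <<'E'
import pickle,cv2,numpy as np
from h import *
from plant import r
w=pickle.load(open('w6.pkl','rb'));im=w['image'].astype(int)
gm=(im[...,1]-im[...,2]>20)&(im[...,1]-im[...,0]>5)
rows=[(y,np.where(gm[y])[0].min(),np.where(gm[y])[0].max()) for y in range(128,220,8) if gm[y,200:440].sum()>30];print(rows)
s=r.get_state();tcp=s['tcp_pos'];yaw=np.radians(s['eef_rot'][2])
tx=np.array([np.cos(yaw),np.sin(yaw),0]);ty=np.array([np.sin(yaw),-np.cos(yaw),0])
o,d=ray(w,[[233.6,136],[406.4,136]])
k=.120/np.linalg.norm(d[1]-d[0]);p=o+k*d
for q in p: print('edge rel TCP (toolx,tooly,z) mm',((q-tcp)@tx*1000).round(1),((q-tcp)@ty*1000).round(1),((q-tcp)[2]*1000).round(1))
def P(lean,x,y,z):
    a=np.radians(lean);c=tcp+(-tx*(-9.5)*-1)*0
    u=-tx; zc=np.sin(a)*u+np.cos(a)*np.array([0,0,1]);xc=-np.cos(a)*u+np.sin(a)*np.array([0,0,1])
    # grip centroid: card(1,97); located at tcp + fixed offset for lean 30
    a0=np.radians(30);z0=np.sin(a0)*u+np.cos(a0)*np.array([0,0,1]);x0=-np.cos(a0)*u+np.sin(a0)*np.array([0,0,1])
    corner=tcp+u*.0095-np.array([0,0,.014]);g=corner+(5*x0+2*z0)/1000
    return g+((x-1)*xc+y*ty+(z-97)*zc)/1000
for L in(26,28,30,32,34):
    q=cv2.projectPoints(np.array([P(L,2,-60,0),P(L,2,60,0),P(L,2,-60,88),P(L,2,60,88),P(L,18,0,40)]),np.float64(w['rvec']),np.float64(w['tvec']),w['K'],np.float64(w['dist']))[0].reshape(-1,2);print(L,q.round(1).tolist())
E
```

```text
[(136, np.int64(234), np.int64(405)), (144, np.int64(231), np.int64(408)), (152, np.int64(229), np.int64(410)), (160, np.int64(227), np.int64(412)), (168, np.int64(224), np.int64(415)), (176, np.int64(222), np.int64(417)), (184, np.int64(220), np.int64(419)), (192, np.int64(217), np.int64(421)), (200, np.int64(215), np.int64(424)), (208, np.int64(213), np.int64(426)), (216, np.int64(210), np.int64(428))]
edge rel TCP (toolx,tooly,z) mm 46.7 -60.9 -93.2
edge rel TCP (toolx,tooly,z) mm 46.7 59.1 -93.0
26 [[236.9, 148.8], [405.5, 148.7], [206.8, 247.4], [437.5, 247.2], [321.7, 165.9]]
28 [[236.1, 144.9], [406.3, 144.9], [206.6, 247.1], [437.6, 246.9], [321.7, 163.9]]
30 [[235.3, 141.1], [407.2, 141.0], [206.5, 246.8], [437.8, 246.6], [321.8, 162.0]]
32 [[234.4, 137.3], [408.2, 137.2], [206.3, 246.5], [438.0, 246.3], [321.8, 160.1]]
34 [[233.4, 133.5], [409.2, 133.4], [206.1, 246.2], [438.2, 246.1], [321.8, 158.3]]
```

Triangulated values, checked against the given sizes:
- **Arm top:** y = 52 mm, as it should be.
- **Ledge end:** y = 64 mm against a nominal 65 mm, at ledge height L ≈ 26 mm.
- **Card in the grip:** lean is 30°, and the lower edge is 42 mm towards the robot from the TCP and 94 mm below it.

Next I move above the stand.

```bash
python3 go.py .5352 -.3458 .30 -193.3
```

```text
t 15.47 tcp [ 0.5195 -0.201   0.3383] rot [179.9   0.  -89.5] F [ 0.5 -0.5 -1.3] w 0.059 gf 55.0
dp [145.  -14.5  38.3] roll 1.811 j [ -1.   7.  -5.  -0. -78.   1.]
```

Request:
send_rows([
  {"dp":[30,0,0],"roll":0.15,"jaw":55},
  {"dp":[70,-5,0],"roll":0.33,"jaw":55},
  {"dp":[110,-10,0],"roll":0.51,"jaw":55},
  {"dp":[135,-15,10],"roll":0.69,"jaw":55},
  {"dp":[145,-17,20],"roll":0.87,"jaw":55},
])

```text
time_s: 16.1
tcp_pos: [0.5383, -0.3473, 0.3178]
eef_rot: [180.0, -0.0, -139.8]
contact_force: [0.9, -1.1, -2.7]
gripper_width: 0.0591
gripper_force: 55.0
```

Request:
send_rows([
  {"dp":[0,0,0],"roll":0.18,"jaw":55},
  {"dp":[0,0,0],"roll":0.36,"jaw":55},
  {"dp":[0,0,0],"roll":0.54,"jaw":55},
  {"dp":[0,0,0],"roll":0.72,"jaw":55},
  {"dp":[0,0,0],"roll":0.9,"jaw":55},
])

```text
time_s: 16.73
tcp_pos: [0.5383, -0.3458, 0.3186]
eef_rot: [180.0, -0.0, 168.7]
contact_force: [0.7, -0.1, -2.4]
gripper_width: 0.059
gripper_force: 55.0
```

```bash
python3 go.py .5352 -.3458 .20 -193.3
```

```text
t 16.73 tcp [ 0.5383 -0.3458  0.3186] rot [180.   -0.  168.7] F [ 0.7 -0.1 -2.4] w 0.059 gf 55.0
dp [  3.   -0.6 118.6] roll 0.036 j [-15.  15.   3.  -0. -78. -86.]
```

Request:
send_rows([
  {"dp":[3,-0.5,30],"roll":0.03,"jaw":55},
  {"dp":[3,-0.5,70],"roll":0.03,"jaw":55},
  {"dp":[3,-0.5,110],"roll":0.03,"jaw":55},
  {"dp":[3,-0.5,140],"roll":0.03,"jaw":55},
  {"dp":[3,-0.5,150],"roll":0.03,"jaw":55},
])

```text
time_s: 17.35
tcp_pos: [0.5343, -0.3454, 0.1667]
eef_rot: [180.0, -0.2, 167.4]
contact_force: [-0.3, -0.4, -1.8]
gripper_width: 0.0594
gripper_force: 55.0
```

Request:
send_rows([
  {"dp":[0,0,0],"roll":0,"jaw":55},
  {"dp":[0,0,0],"roll":0,"jaw":55},
])

```text
time_s: 17.6
tcp_pos: [0.5361, -0.3462, 0.1704]
eef_rot: [-180.0, 0.1, 167.5]
contact_force: [-0.2, -0.4, -1.5]
gripper_width: 0.0593
gripper_force: 55.0
```

```bash
python3 go.py .5352 -.3458 .1597 -193.3; python3 - <<'E'
from plant import r
import pickle,cv2,numpy as np
from h import *
c=r.capture('wrist');pickle.dump(c,open('w7.pkl','wb'));im=c['image'].astype(int);g=im.max(2)
gm=(im[...,1]-im[...,2]>20)&(im[...,1]-im[...,0]>5)
ys=[y for y in range(60,240) if gm[y,200:440].sum()>60];print('board rows',ys[0],ys[-1],np.where(gm[ys[0]+3])[0][[0,-1]])
for x in (225,250,280,320,360,390,415): print(x,g[60:160:3,x].tolist())
E
```

```text
t 17.6 tcp [ 0.5361 -0.3462  0.1704] rot [-1.800e+02  1.000e-01  1.675e+02] F [-0.2 -0.4 -1.5] w 0.0593 gf 55.0
dp [ 1.   0.2 10.7] roll 0.014 j [-15.  20. -10.   0. -60. -87.]
board rows 136 231 [232 406]
225 [197, 203, 202, 201, 197, 202, 204, 203, 197, 198, 197, 197, 197, 199, 199, 202, 204, 203, 199, 191, 197, 205, 208, 204, 201, 202, 194, 192, 204, 203, 198, 194, 200, 205]
250 [195, 199, 195, 205, 135, 142, 136, 137, 140, 142, 139, 140, 141, 141, 140, 137, 172, 221, 211, 210, 211, 213, 217, 217, 210, 185, 126, 127, 126, 124, 125, 124, 124, 125]
280 [194, 193, 201, 197, 130, 139, 136, 137, 137, 141, 136, 138, 140, 137, 138, 137, 164, 199, 209, 210, 213, 211, 215, 219, 208, 126, 125, 126, 125, 105, 100, 100, 102, 103]
320 [198, 201, 202, 197, 120, 138, 135, 138, 137, 140, 138, 138, 141, 137, 138, 134, 180, 185, 210, 213, 214, 212, 215, 227, 53, 56, 59, 59, 75, 103, 99, 100, 102, 105]
360 [199, 206, 210, 204, 120, 138, 139, 141, 139, 139, 138, 139, 140, 136, 138, 135, 151, 183, 213, 213, 216, 208, 215, 218, 216, 124, 120, 121, 120, 103, 98, 102, 102, 104]
390 [206, 205, 205, 202, 127, 141, 141, 142, 142, 141, 140, 142, 142, 138, 140, 136, 134, 190, 216, 213, 218, 207, 216, 214, 210, 185, 122, 122, 122, 121, 119, 119, 119, 120]
415 [204, 196, 200, 207, 206, 205, 206, 195, 204, 206, 204, 200, 188, 195, 195, 195, 198, 207, 200, 196, 201, 203, 201, 198, 193, 199, 204, 192, 196, 207, 202, 198, 199, 195]
```

```bash
python3 - <<'E'
import pickle,numpy as np
from h import *
c=pickle.load(open('w7.pkl','rb'));g=c['image'].max(2)
print(g[90,215:430:3].tolist());print(g[120,220:250].tolist());print(g[120,385:415].tolist())
for y in(114,118,122,126,130): print(y,c['image'][y,222:250:2].sum(1).tolist(),c['image'][y,390:416:2].sum(1).tolist())
E
```

```text
[198, 201, 200, 200, 199, 197, 134, 139, 138, 138, 138, 138, 137, 137, 137, 137, 135, 135, 138, 137, 135, 135, 136, 136, 136, 136, 137, 135, 137, 137, 138, 138, 137, 135, 137, 138, 136, 137, 137, 138, 138, 137, 138, 135, 138, 138, 140, 138, 138, 139, 138, 137, 138, 138, 139, 136, 138, 141, 139, 140, 140, 140, 141, 136, 203, 200, 197, 208, 209, 206, 211, 205]
[200, 198, 197, 196, 196, 197, 195, 197, 200, 202, 204, 207, 205, 206, 183, 126, 131, 168, 215, 210, 211, 210, 211, 211, 211, 211, 211, 211, 210, 210]
[217, 218, 218, 219, 218, 218, 218, 219, 217, 219, 219, 219, 218, 221, 203, 138, 127, 145, 207, 197, 197, 198, 197, 196, 194, 193, 194, 197, 198, 201]
114 [601, 588, 587, 590, 589, 595, 426, 601, 626, 628, 625, 624, 628, 626] [641, 641, 644, 643, 647, 649, 367, 579, 575, 567, 582, 589, 592]
118 [574, 565, 563, 574, 605, 606, 538, 476, 623, 619, 620, 619, 620, 621] [627, 628, 624, 626, 629, 500, 426, 589, 566, 572, 574, 574, 575]
122 [605, 595, 587, 593, 615, 597, 533, 374, 593, 624, 625, 622, 621, 620] [629, 625, 635, 634, 613, 390, 452, 578, 567, 564, 563, 579, 595]
126 [605, 612, 596, 586, 560, 349, 226, 174, 473, 641, 639, 636, 639, 638] [642, 644, 637, 641, 514, 386, 487, 606, 586, 571, 577, 573, 579]
130 [587, 591, 606, 521, 179, 191, 184, 188, 161, 653, 641, 646, 642, 637] [636, 634, 633, 617, 380, 396, 488, 561, 566, 571, 574, 577, 575]
```

Request:
send_rows([
  {"dp":[1,0,4],"roll":0.014,"jaw":55},
  {"dp":[1,0,8],"roll":0.014,"jaw":55},
  {"dp":[1,0,10],"roll":0.014,"jaw":55},
  {"dp":[1,0,10],"roll":0.014,"jaw":55},
])

```text
time_s: 18.15
tcp_pos: [0.5341, -0.3455, 0.1586]
eef_rot: [180.0, -0.0, 166.7]
contact_force: [0.5, -0.3, -2.0]
gripper_width: 0.0588
gripper_force: 55.0
```

Request:
send_rows([
  {"dp":[1.1,0,1.6],"roll":0,"jaw":55},
  {"dp":[2.3,0,3.3],"roll":0,"jaw":55},
  {"dp":[3.4,0,4.9],"roll":0,"jaw":55},
  {"dp":[4.6,0,6.6],"roll":0,"jaw":55},
  {"dp":[5.7,0,8.2],"roll":0,"jaw":55},
])

```text
time_s: 18.77
tcp_pos: [0.5286, -0.3442, 0.1505]
eef_rot: [-180.0, -0.0, 166.7]
contact_force: [-0.1, 0.1, -2.2]
gripper_width: 0.0594
gripper_force: 55.0
```

Request:
send_rows([
  {"dp":[0.9,0,1.2],"roll":0,"jaw":55},
  {"dp":[1.7,0,2.5],"roll":0,"jaw":55},
  {"dp":[2.6,0,3.7],"roll":0,"jaw":55},
  {"dp":[3.4,0,4.9],"roll":0,"jaw":55},
])

```text
time_s: 19.27
tcp_pos: [0.5254, -0.3434, 0.1457]
eef_rot: [-180.0, 0.0, 166.7]
contact_force: [-0.9, 0.3, -2.7]
gripper_width: 0.0591
gripper_force: 55.0
```

Request:
send_rows([
  {"dp":[0.6,0,0.8],"roll":0,"jaw":55},
  {"dp":[1.1,0,1.6],"roll":0,"jaw":55},
  {"dp":[1.7,0,2.5],"roll":0,"jaw":55},
])

```text
time_s: 19.65
tcp_pos: [0.5238, -0.3431, 0.1433]
eef_rot: [-180.0, 0.0, 166.7]
contact_force: [0.9, 0.4, -1.6]
gripper_width: 0.059
gripper_force: 55.0
```

Request:
send_rows([
  {"dp":[0.6,0,0.8],"roll":0,"jaw":55},
  {"dp":[1.1,0,1.6],"roll":0,"jaw":55},
  {"dp":[1.1,0,1.6],"roll":0,"jaw":55},
])

```text
time_s: 20.02
tcp_pos: [0.5227, -0.3428, 0.1416]
eef_rot: [180.0, -0.0, 166.7]
contact_force: [-0.1, -0.6, -1.1]
gripper_width: 0.059
gripper_force: 55.0
```

Request:
send_rows([
  {"dp":[0.6,0,0.8],"roll":0,"jaw":55},
  {"dp":[1.1,0,1.6],"roll":0,"jaw":55},
  {"dp":[1.1,0,1.6],"roll":0,"jaw":55},
])

```text
time_s: 20.4
tcp_pos: [0.5215, -0.3425, 0.1399]
eef_rot: [180.0, -0.0, 166.7]
contact_force: [0.1, 0.5, -1.3]
gripper_width: 0.0591
gripper_force: 55.0
```

Request:
send_rows([
  {"dp":[0.6,0,0.8],"roll":0,"jaw":55},
  {"dp":[1.1,0,1.6],"roll":0,"jaw":55},
  {"dp":[1.1,0,1.6],"roll":0,"jaw":55},
])

```text
time_s: 20.78
tcp_pos: [0.5211, -0.3424, 0.1389]
eef_rot: [-180.0, 0.1, 166.7]
contact_force: [1.0, -0.0, 0.9]
gripper_width: 0.0588
gripper_force: 55.0
```

Request:
send_rows([
  {"dp":[0.6,0,0.8],"roll":0,"jaw":55},
  {"dp":[0.6,0,0.8],"roll":0,"jaw":55},
])

```text
time_s: 21.02
tcp_pos: [0.5212, -0.3424, 0.1386]
eef_rot: [-180.0, 0.2, 166.7]
contact_force: [3.1, 2.7, 4.8]
gripper_width: 0.0594
gripper_force: 55.0
```

```bash
python3 go.py .5211 -.3424 .1389 -193.3
```

```text
t 21.02 tcp [ 0.5212 -0.3424  0.1386] rot [-180.     0.2  166.7] F [3.1 2.7 4.8] w 0.0594 gf 55.0
dp [ 0.1 -0.  -0.3] roll 0.0 j [-15.  20. -14.   0. -56. -88.]
```

Contact with the ledge is felt at L ≈ 19 mm. I'll ease off slightly and slide the lower edge back towards the arms.

Request:
send_rows([
  {"dp":[-1.2,0,-0.2],"roll":0,"jaw":55},
  {"dp":[-2,0,0.4],"roll":0,"jaw":55},
  {"dp":[-2.8,0,0.9],"roll":0,"jaw":55},
  {"dp":[-3.6,0,1.5],"roll":0,"jaw":55},
])

```text
time_s: 21.52
tcp_pos: [0.5241, -0.3431, 0.1369]
eef_rot: [-180.0, 0.1, 166.7]
contact_force: [3.1, 2.4, 7.0]
gripper_width: 0.0589
gripper_force: 55.0
```

Request:
send_rows([
  {"dp":[-0.8,0,0.5],"roll":0,"jaw":55},
  {"dp":[-1.2,0,0.8],"roll":0,"jaw":55},
  {"dp":[-1.2,0,0.8],"roll":0,"jaw":55},
])

```text
time_s: 21.9
tcp_pos: [0.5252, -0.3436, 0.1362]
eef_rot: [-180.0, 0.1, 166.7]
contact_force: [2.3, 1.3, 7.5]
gripper_width: 0.0591
gripper_force: 55.0
```

Request:
send_rows([
  {"dp":[-1,0,0],"roll":0,"jaw":55},
  {"dp":[-1.8,0,0.6],"roll":0,"jaw":55},
  {"dp":[-2.4,0,1],"roll":0,"jaw":55},
  {"dp":[-2.4,0,1],"roll":0,"jaw":55},
])

```text
time_s: 22.4
tcp_pos: [0.527, -0.3443, 0.135]
eef_rot: [-180.0, 0.0, 166.7]
contact_force: [2.0, -0.5, 8.2]
gripper_width: 0.0595
gripper_force: 55.0
```

Request:
send_rows([
  {"dp":[-0.8,0,0.4],"roll":0,"jaw":55},
  {"dp":[-1.6,0,0.9],"roll":0,"jaw":55},
  {"dp":[-1.6,0,0.9],"roll":0,"jaw":55},
])

```text
time_s: 22.78
tcp_pos: [0.5285, -0.3447, 0.1338]
eef_rot: [-180.0, -0.0, 166.7]
contact_force: [2.1, -0.7, 6.0]
gripper_width: 0.059
gripper_force: 55.0
```

Request:
send_rows([
  {"dp":[-0.8,0,0.4],"roll":0,"jaw":55},
  {"dp":[-1.6,0,0.9],"roll":0,"jaw":55},
  {"dp":[-1.6,0,0.9],"roll":0,"jaw":55},
])

```text
time_s: 23.15
tcp_pos: [0.53, -0.345, 0.1328]
eef_rot: [-180.0, -0.0, 166.7]
contact_force: [2.3, -0.1, 3.5]
gripper_width: 0.0592
gripper_force: 55.0
```

Request:
send_rows([
  {"dp":[-0.8,0,0.4],"roll":0,"jaw":55},
  {"dp":[-1.6,0,0.9],"roll":0,"jaw":55},
  {"dp":[-1.6,0,0.9],"roll":0,"jaw":55},
])

```text
time_s: 23.52
tcp_pos: [0.5314, -0.3453, 0.1318]
eef_rot: [-180.0, -0.0, 166.7]
contact_force: [0.5, -0.6, 5.6]
gripper_width: 0.0592
gripper_force: 55.0
```

```bash
python3 go.py .5211 -.3424 .1389 -193.3; python3 - <<'E'
from plant import r
import pickle,cv2,numpy as np
from h import *
c=r.capture('wrist');pickle.dump(c,open('w8.pkl','wb'));im=c['image'].astype(int);g=im.max(2)
gm=(im[...,1]-im[...,2]>20)&(im[...,1]-im[...,0]>5)
ys=[y for y in range(60,240) if gm[y,200:440].sum()>60];print('board rows',ys[0],ys[-1],np.where(gm[ys[0]+3])[0][[0,-1]])
for x in (250,280,360,390): print(x,g[75:150:2,x].tolist())
E
```

```text
t 23.52 tcp [ 0.5314 -0.3453  0.1318] rot [-180.    -0.   166.7] F [ 0.5 -0.6  5.6] w 0.0592 gf 55.0
dp [10.7  0.5 -7.1] roll 0.0 j [-15.  22. -13.   0. -56. -88.]
board rows 131 230 [232 407]
250 [173, 123, 142, 139, 137, 135, 135, 136, 137, 141, 140, 139, 136, 138, 143, 138, 138, 139, 138, 136, 138, 138, 163, 180, 212, 217, 212, 212, 165, 126, 128, 129, 128, 128, 128, 126, 127, 127]
280 [154, 128, 140, 137, 134, 137, 136, 136, 137, 139, 140, 137, 134, 137, 142, 137, 137, 136, 137, 135, 134, 137, 163, 180, 222, 216, 217, 211, 127, 113, 117, 118, 125, 129, 110, 104, 100, 101]
360 [137, 135, 139, 138, 136, 139, 138, 138, 139, 137, 137, 138, 137, 137, 143, 138, 135, 137, 135, 134, 135, 133, 177, 184, 225, 208, 216, 214, 137, 122, 121, 123, 121, 123, 102, 103, 101, 101]
390 [141, 137, 139, 140, 141, 142, 142, 140, 138, 139, 140, 138, 140, 140, 141, 138, 138, 141, 138, 134, 134, 135, 186, 188, 227, 209, 214, 215, 138, 123, 123, 126, 122, 123, 123, 121, 121, 119]
```

```bash
cat > led.py <<'E'
import sys,pickle,numpy as np
from h import *
c=pickle.load(open(sys.argv[1],'rb'))
f=np.radians(-13.27);w=np.array([np.cos(f),np.sin(f),0]);S=np.array([.4937,-.3360,0]);a=np.radians(35);Z=np.array([0,0,1])
t=np.sin(a)*w+np.cos(a)*Z;n=-np.cos(a)*w+np.sin(a)*Z
bias=3e-3*-w  # wrist view puts things 3 mm too far along tool x (=-w)
for k in(.0265,.0285,.0305):
    out=[]
    for y in map(float,sys.argv[2:]):
        o,d=ray(c,[[320,y]]);d=d[0];o=o-bias-S;s=(k-o@t)/(d@t);out.append(((o+s*d)@n*1000).round(1))
    print(k,out)
E
python3 led.py w8.pkl 122.5 131; python3 led.py w7.pkl 112 136
```

```text
0.0265 [np.float64(33.6), np.float64(26.0)]
0.0285 [np.float64(35.2), np.float64(27.7)]
0.0305 [np.float64(36.9), np.float64(29.5)]
0.0265 [np.float64(33.1), np.float64(7.9)]
0.0285 [np.float64(34.7), np.float64(9.7)]
0.0305 [np.float64(36.3), np.float64(11.6)]
```

The wrist view shows the card's lower edge still about 10 mm in front of the arms, and friction on the ledge made the card tilt to about 32.6°. I'll lift 3 mm off the ledge, move back and re-seat.

Request:
send_rows([
  {"dp":[-0.9,0,-1.2],"roll":0,"jaw":55},
  {"dp":[-1.7,0,-2.5],"roll":0,"jaw":55},
  {"dp":[-3.3,0,-1.4],"roll":0,"jaw":55},
  {"dp":[-4.2,0,-0.8],"roll":0,"jaw":55},
  {"dp":[-5,0,-0.2],"roll":0,"jaw":55},
])

```text
time_s: 24.2
tcp_pos: [0.5364, -0.346, 0.1316]
eef_rot: [180.0, -0.0, 166.7]
contact_force: [0.6, 1.1, -1.6]
gripper_width: 0.0588
gripper_force: 55.0
```

Request:
send_rows([
  {"dp":[-0.8,0,0.6],"roll":0,"jaw":55},
  {"dp":[-1.6,0,1.1],"roll":0,"jaw":55},
  {"dp":[-1.6,0,1.1],"roll":0,"jaw":55},
])

```text
time_s: 24.58
tcp_pos: [0.5381, -0.3464, 0.1307]
eef_rot: [180.0, -0.0, 166.7]
contact_force: [0.3, -0.1, -1.7]
gripper_width: 0.0593
gripper_force: 55.0
```

```bash
cat > look.py <<'E'
import sys,pickle,numpy as np
from plant import r
c=r.capture('wrist');pickle.dump(c,open(sys.argv[1]+'.pkl','wb'));im=c['image'].astype(int);g=im.max(2)
s=r.get_state();print(s['tcp_pos'].round(4),s['contact_force'].round(1))
gm=(im[...,1]-im[...,2]>20)&(im[...,1]-im[...,0]>5)
ys=[y for y in range(60,240) if gm[y,200:440].sum()>60];print('board rows',ys[0],ys[-1],np.where(gm[ys[0]+3])[0][[0,-1]])
for x in (265,375): print(x,list(zip(range(100,140),g[100:140,x].tolist())))
E
python3 look.py w9
```

```text
[ 0.5381 -0.3464  0.1308] [-0.1 -0.4 -1.4]
board rows 136 231 [233 406]
265 [(100, 138), (101, 137), (102, 139), (103, 137), (104, 136), (105, 137), (106, 137), (107, 135), (108, 135), (109, 169), (110, 182), (111, 181), (112, 184), (113, 225), (114, 225), (115, 214), (116, 210), (117, 212), (118, 213), (119, 211), (120, 210), (121, 211), (122, 212), (123, 212), (124, 212), (125, 210), (126, 212), (127, 215), (128, 214), (129, 214), (130, 216), (131, 217), (132, 220), (133, 219), (134, 222), (135, 172), (136, 129), (137, 124), (138, 125), (139, 124)]
375 [(100, 139), (101, 139), (102, 137), (103, 136), (104, 135), (105, 134), (106, 134), (107, 133), (108, 185), (109, 190), (110, 184), (111, 186), (112, 210), (113, 224), (114, 215), (115, 211), (116, 215), (117, 214), (118, 211), (119, 213), (120, 214), (121, 218), (122, 218), (123, 214), (124, 212), (125, 210), (126, 212), (127, 215), (128, 216), (129, 215), (130, 214), (131, 216), (132, 216), (133, 215), (134, 217), (135, 166), (136, 124), (137, 117), (138, 119), (139, 120)]
```

```bash
python3 led.py w9.pkl 112.5 135.3; python3 go.py .5381 -.3464 .1307 -193.3
```

```text
0.0265 [np.float64(33.5), np.float64(13.1)]
0.0285 [np.float64(35.0), np.float64(14.9)]
0.0305 [np.float64(36.6), np.float64(16.7)]
t 24.62 tcp [ 0.5381 -0.3464  0.1308] rot [-180.     0.   166.7] F [-0.1 -0.4 -1.4] w 0.0591 gf 55.0
dp [-0.   0.   0.1] roll -0.0 j [-15.  22. -12.   0. -56. -88.]
```

Request:
send_rows([
  {"dp":[0.6,0,0.8],"roll":0,"jaw":55},
  {"dp":[1.1,0,1.6],"roll":0,"jaw":55},
  {"dp":[1.4,0,2],"roll":0,"jaw":55},
  {"dp":[1.4,0,2],"roll":0,"jaw":55},
])

```text
time_s: 25.12
tcp_pos: [0.5367, -0.3461, 0.1288]
eef_rot: [-180.0, -0.0, 166.7]
contact_force: [-0.8, -0.8, -2.1]
gripper_width: 0.0592
gripper_force: 55.0
```

Request:
send_rows([
  {"dp":[0.4,0,0.5],"roll":0,"jaw":55},
  {"dp":[0.6,0,0.8],"roll":0,"jaw":55},
  {"dp":[0.6,0,0.8],"roll":0,"jaw":55},
])

```text
time_s: 25.5
tcp_pos: [0.5364, -0.3461, 0.1282]
eef_rot: [-180.0, 0.0, 166.7]
contact_force: [0.4, 0.3, -0.8]
gripper_width: 0.0592
gripper_force: 55.0
```

Request:
send_rows([
  {"dp":[-0.8,0,0.5],"roll":0,"jaw":55},
  {"dp":[-1.6,0,1],"roll":0,"jaw":55},
  {"dp":[-1.6,0,1],"roll":0,"jaw":55},
])

```text
time_s: 25.88
tcp_pos: [0.5379, -0.3465, 0.1272]
eef_rot: [-180.0, 0.0, 166.7]
contact_force: [0.5, -0.1, 1.0]
gripper_width: 0.0593
gripper_force: 55.0
```

Request:
send_rows([
  {"dp":[-0.8,0,0.5],"roll":0,"jaw":55},
  {"dp":[-1.6,0,1],"roll":0,"jaw":55},
  {"dp":[-1.6,0,1],"roll":0,"jaw":55},
])

```text
time_s: 26.25
tcp_pos: [0.5394, -0.3468, 0.1262]
eef_rot: [-180.0, 0.0, 166.7]
contact_force: [0.8, 1.2, 2.5]
gripper_width: 0.0591
gripper_force: 55.0
```

```bash
python3 look.py w10 | head -2; python3 go.py .5381 -.3464 .1307 -193.3
```

```text
[ 0.5394 -0.3468  0.1261] [0.7 0.2 2. ]
board rows 133 230 [232 407]
t 26.3 tcp [ 0.5394 -0.3468  0.1261] rot [-180.     0.   166.7] F [0.7 0.2 2. ] w 0.0593 gf 55.0
dp [ 1.4  0.1 -4.6] roll 0.0 j [-15.  23. -12.   0. -55. -88.]
```

```bash
python3 - <<'E'
import pickle
c=pickle.load(open('w10.pkl','rb'));g=c['image'].max(2)
for x in(265,375):print(list(zip(range(100,137),g[100:137,x].tolist())))
E
python3 led.py w10.pkl 110.5 132.5
```

```text
[(100, 138), (101, 136), (102, 137), (103, 138), (104, 137), (105, 137), (106, 120), (107, 165), (108, 182), (109, 183), (110, 180), (111, 213), (112, 224), (113, 217), (114, 208), (115, 212), (116, 216), (117, 213), (118, 211), (119, 211), (120, 212), (121, 213), (122, 211), (123, 212), (124, 209), (125, 211), (126, 213), (127, 216), (128, 215), (129, 217), (130, 218), (131, 224), (132, 193), (133, 137), (134, 124), (135, 128), (136, 127)]
[(100, 136), (101, 135), (102, 135), (103, 135), (104, 134), (105, 133), (106, 177), (107, 186), (108, 184), (109, 187), (110, 198), (111, 228), (112, 219), (113, 211), (114, 213), (115, 216), (116, 213), (117, 209), (118, 214), (119, 215), (120, 217), (121, 215), (122, 212), (123, 210), (124, 209), (125, 213), (126, 214), (127, 216), (128, 213), (129, 213), (130, 217), (131, 220), (132, 172), (133, 127), (134, 120), (135, 121), (136, 122)]
0.0265 [np.float64(33.7), np.float64(14.6)]
0.0285 [np.float64(35.2), np.float64(16.4)]
0.0305 [np.float64(36.8), np.float64(18.1)]
```

The card's lower edge is now against the arms: 18.8 mm of ledge shows in front of it, where 18 mm is expected. I'll ease the grip and lean the card back.

Request:
send_rows([
  {"dp":[-0.8,0,0.4],"roll":0,"jaw":55},
  {"dp":[-1.6,0,0.9],"roll":0,"jaw":55},
  {"dp":[-2.4,0,1.4],"roll":0,"jaw":55},
  {"dp":[-2.4,0,1.4],"roll":0,"jaw":55},
], newtons=20)

```text
time_s: 26.8
tcp_pos: [0.5415, -0.3472, 0.1247]
eef_rot: [-180.0, -0.0, 166.7]
contact_force: [-0.2, 1.4, 4.4]
gripper_width: 0.0597
gripper_force: 21.1
```

```bash
python3 look.py w11
```

```text
[ 0.5415 -0.3472  0.1247] [-0.4  1.4  6.2]
board rows 130 230 [232 407]
265 [(100, 137), (101, 137), (102, 135), (103, 134), (104, 169), (105, 181), (106, 181), (107, 182), (108, 224), (109, 226), (110, 213), (111, 209), (112, 214), (113, 215), (114, 213), (115, 211), (116, 210), (117, 212), (118, 212), (119, 210), (120, 212), (121, 209), (122, 212), (123, 214), (124, 213), (125, 214), (126, 217), (127, 218), (128, 221), (129, 225), (130, 168), (131, 129), (132, 129), (133, 127), (134, 129), (135, 128), (136, 128), (137, 127), (138, 128), (139, 128)]
375 [(100, 135), (101, 134), (102, 130), (103, 185), (104, 188), (105, 183), (106, 187), (107, 207), (108, 225), (109, 216), (110, 210), (111, 214), (112, 215), (113, 212), (114, 210), (115, 215), (116, 215), (117, 217), (118, 215), (119, 213), (120, 208), (121, 208), (122, 213), (123, 215), (124, 216), (125, 214), (126, 213), (127, 215), (128, 220), (129, 188), (130, 137), (131, 121), (132, 122), (133, 123), (134, 122), (135, 123), (136, 123), (137, 124), (138, 123), (139, 124)]
```

Request:
send_rows([
  {"dp":[-0.8,0,0.1],"roll":0,"jaw":55},
  {"dp":[-1.5,0,0.3],"roll":0,"jaw":55},
  {"dp":[-2,0,0.5],"roll":0,"jaw":55},
  {"dp":[-2,0,0.5],"roll":0,"jaw":55},
], newtons=12)

```text
time_s: 27.35
tcp_pos: [0.5424, -0.3474, 0.1241]
eef_rot: [180.0, -0.1, 166.7]
contact_force: [-4.8, 2.5, 7.6]
gripper_width: 0.0597
gripper_force: 16.0
```

```bash
python3 look.py w12; python3 led.py w12.pkl 106 127.5
```

```text
[ 0.5424 -0.3474  0.1241] [-4.9  2.8  8.3]
board rows 129 230 [231 407]
265 [(100, 137), (101, 135), (102, 155), (103, 176), (104, 180), (105, 181), (106, 186), (107, 227), (108, 223), (109, 210), (110, 211), (111, 212), (112, 213), (113, 211), (114, 211), (115, 212), (116, 211), (117, 212), (118, 211), (119, 211), (120, 211), (121, 211), (122, 214), (123, 214), (124, 214), (125, 216), (126, 218), (127, 220), (128, 225), (129, 170), (130, 131), (131, 129), (132, 127), (133, 128), (134, 127), (135, 127), (136, 130), (137, 128), (138, 127), (139, 130)]
375 [(100, 135), (101, 120), (102, 165), (103, 183), (104, 185), (105, 184), (106, 220), (107, 224), (108, 214), (109, 211), (110, 214), (111, 214), (112, 211), (113, 211), (114, 214), (115, 216), (116, 216), (117, 216), (118, 211), (119, 210), (120, 210), (121, 211), (122, 215), (123, 216), (124, 213), (125, 212), (126, 218), (127, 220), (128, 172), (129, 129), (130, 122), (131, 123), (132, 124), (133, 123), (134, 125), (135, 123), (136, 123), (137, 124), (138, 123), (139, 124)]
0.0265 [np.float64(33.8), np.float64(15.7)]
0.0285 [np.float64(35.3), np.float64(17.4)]
0.0305 [np.float64(36.8), np.float64(19.1)]
```

Arm contact is felt, with a force of about 5 N in -x and the card nearly flat. I'll release, then retreat straight up.

Request:
send_rows([
  {"dp":[0.6,0,-0.4],"roll":0,"jaw":55},
  {"dp":[0.6,0,-0.4],"roll":0,"jaw":80},
  {"dp":[0.6,0,-0.4],"roll":0,"jaw":80},
  {"dp":[0.6,0,-0.4],"roll":0,"jaw":80},
  {"dp":[0.6,0,-0.4],"roll":0,"jaw":80},
])

```text
time_s: 28.02
tcp_pos: [0.5409, -0.3484, 0.1245]
eef_rot: [-179.9, -0.2, 166.7]
contact_force: [-7.6, -2.8, 7.2]
gripper_width: 0.0698
gripper_force: 5.0
```

```bash
python3 look.py w13
```

```text
[ 0.541  -0.3484  0.1245] [-7.3 -3.7  6.7]
board rows 131 235 [234 409]
265 [(100, 132), (101, 135), (102, 133), (103, 132), (104, 138), (105, 168), (106, 175), (107, 176), (108, 180), (109, 224), (110, 221), (111, 206), (112, 204), (113, 208), (114, 208), (115, 206), (116, 205), (117, 205), (118, 207), (119, 205), (120, 207), (121, 206), (122, 204), (123, 206), (124, 209), (125, 208), (126, 209), (127, 210), (128, 214), (129, 214), (130, 219), (131, 165), (132, 130), (133, 128), (134, 129), (135, 129), (136, 128), (137, 128), (138, 127), (139, 126)]
375 [(100, 132), (101, 132), (102, 132), (103, 117), (104, 162), (105, 180), (106, 182), (107, 180), (108, 209), (109, 221), (110, 210), (111, 206), (112, 207), (113, 208), (114, 206), (115, 203), (116, 208), (117, 212), (118, 213), (119, 210), (120, 207), (121, 204), (122, 203), (123, 208), (124, 210), (125, 209), (126, 208), (127, 209), (128, 212), (129, 214), (130, 172), (131, 131), (132, 120), (133, 121), (134, 123), (135, 122), (136, 123), (137, 122), (138, 123), (139, 123)]
```

Request:
send_rows([
  {"dp":[0.8,0,-0.6],"roll":0,"jaw":80},
  {"dp":[1.6,0,-1.2],"roll":0,"jaw":80},
  {"dp":[1.6,0,-1.2],"roll":0,"jaw":80},
])

```text
time_s: 28.45
tcp_pos: [0.5413, -0.3471, 0.1252]
eef_rot: [180.0, -0.0, 166.7]
contact_force: [-1.3, -0.9, -0.2]
gripper_width: 0.0702
gripper_force: 0.7
```

```bash
python3 look.py w14|head -2; python3 go.py .5409 -.3484 .1245 -193.3
```

```text
[ 0.5413 -0.3471  0.1253] [-1.4 -0.7  1.3]
board rows 131 235 [232 407]
t 28.5 tcp [ 0.5413 -0.3471  0.1253] rot [180.   -0.  166.7] F [-1.4 -0.7  1.3] w 0.0703 gf 0.7
dp [ 0.1 -1.4  0.8] roll -0.0 j [-15.  23. -12.  -0. -55. -88.]
```

Request:
send_rows([
  {"dp":[0.5,0,-1],"roll":0,"jaw":82},
  {"dp":[1,0,-3],"roll":0,"jaw":82},
  {"dp":[1,0,-6],"roll":0,"jaw":82},
  {"dp":[1,0,-10],"roll":0,"jaw":82},
])

```text
time_s: 29.0
tcp_pos: [0.5406, -0.3469, 0.136]
eef_rot: [180.0, 0.0, 166.7]
contact_force: [0.4, 1.0, -0.6]
gripper_width: 0.072
gripper_force: 0.0
```

```bash
python3 look.py w15|head -2
```

```text
[ 0.5408 -0.3471  0.1367] [-0.5  0.2  0.9]
board rows 130 229 [235 403]
```

Nothing is touching the gripper now, and the card stays. I'll rise clear and check.

Request:
send_rows([
  {"dp":[0,0,-10],"roll":0,"jaw":82},
  {"dp":[0,0,-30],"roll":0,"jaw":82},
  {"dp":[0,0,-60],"roll":0,"jaw":82},
  {"dp":[0,0,-100],"roll":0,"jaw":82},
  {"dp":[0,0,-130],"roll":0,"jaw":82},
])

```text
time_s: 29.68
tcp_pos: [0.5407, -0.3472, 0.2684]
eef_rot: [-180.0, 0.1, 166.7]
contact_force: [0.5, 0.1, -0.0]
gripper_width: 0.0718
gripper_force: 0.0
```

Request:
send_rows([
  {"dp":[-40,0,0],"roll":0,"jaw":82},
  {"dp":[-70,0,0],"roll":0,"jaw":82},
  {"dp":[-70,0,0],"roll":0,"jaw":82},
  {"dp":[-70,0,0],"roll":0,"jaw":82},
])

```text
time_s: 30.18
tcp_pos: [0.6081, -0.363, 0.2657]
eef_rot: [180.0, -0.0, 166.7]
contact_force: [-1.2, -0.2, -0.2]
gripper_width: 0.0721
gripper_force: 0.0
```

```bash
python3 - <<'E'
import pickle,cv2,numpy as np
from h import *
from plant import r
s=r.get_state();print(s['tcp_pos'].round(3),s['contact_force'].round(1))
c=r.capture('wrist');pickle.dump(c,open('w16.pkl','wb'));im=c['image'].astype(int);g=im.max(2)
cv2.imwrite('pics/w16.png',c['image'])
gm=((im[...,1]-im[...,2]>20)&(im[...,1]-im[...,0]>5)).astype('uint8');gm=cv2.morphologyEx(gm,cv2.MORPH_CLOSE,np.ones((25,25)))
n,l,st,_=cv2.connectedComponentsWithStats(gm);k=1+np.argmax(st[1:,4]);cs,_=cv2.findContours((l==k).astype('uint8'),0,2)
print('board contour',st[k],cv2.approxPolyDP(max(cs,key=len),4,True).reshape(-1,2).tolist())
f=np.radians(-13.27);w=np.array([np.cos(f),np.sin(f),0]);L=np.array([-np.sin(f),np.cos(f),0]);S=np.array([.4937,-.3360,0])
Z=np.array([0,0,1])
# predicted board front corners for face plane n0, ledge t0, lean
for n0,t0,lean in((.0145,.0285,35),(.0145,.0285,30),(.0145,.0285,40)):
    a=np.radians(35);O=S+w*(-np.cos(a)*(n0+.002)+np.sin(a)*t0)+Z*(np.sin(a)*(n0+.002)+np.cos(a)*t0)-3e-3*w
    b=np.radians(lean);zc=np.sin(b)*w+np.cos(b)*Z;xc=-np.cos(b)*w+np.sin(b)*Z
    q=cv2.projectPoints(np.array([O+.002*xc+y*L+z*zc for z in(0,.088) for y in(-.06,.06)]),np.float64(c['rvec']),np.float64(c['tvec']),c['K'],np.float64(c['dist']))[0].reshape(-1,2);print(lean,q.round(1).tolist())
E
```

```text
[ 0.608 -0.363  0.266] [-1.2 -0.2 -0.2]
board contour [ 251   47  138   57 6302] [[378, 50], [294, 54], [293, 48], [262, 48], [251, 103], [284, 103], [285, 95], [354, 95], [356, 103], [388, 102]]
35 [[260.6, 45.6], [377.7, 45.6], [249.6, 98.0], [388.6, 98.0]]
30 [[260.6, 45.5], [377.7, 45.5], [248.2, 90.1], [390.0, 90.1]]
40 [[260.6, 45.7], [377.7, 45.7], [251.0, 105.2], [387.2, 105.2]]
```

```bash
python3 - <<'E'
import pickle
g=pickle.load(open('w16.pkl','rb'))['image'].max(2)
for x in(272,365):print(list(zip(range(20,54),g[20:54,x].tolist())))
E
python3 led.py w16.pkl 31 47; python3 - <<'E'
from plant import r
import pickle,cv2,numpy as np
from h import *
t=r.capture('top');p=pickle.load(open('t2.pkl','rb'));hsv=cv2.cvtColor(t['image'],cv2.COLOR_BGR2HSV)
m=(hsv[...,1]>100)&(abs(hsv[...,0].astype(int)-62)<18)&(hsv[...,2]>100);b=np.zeros(m.shape,bool);b[160:235,140:240]=1
print('meter display',rect(t,m&b,.031))
d=cv2.absdiff(t['image'],p['image']).max(2);d[:, :230]=0;n,l,s,_=cv2.connectedComponentsWithStats((d>40).astype('uint8'));print([x.tolist() for x in s[1:] if x[4]>15])
E
```

```text
[(20, 120), (21, 122), (22, 122), (23, 126), (24, 126), (25, 124), (26, 123), (27, 111), (28, 155), (29, 160), (30, 215), (31, 192), (32, 186), (33, 190), (34, 190), (35, 188), (36, 187), (37, 189), (38, 189), (39, 188), (40, 186), (41, 190), (42, 191), (43, 192), (44, 193), (45, 195), (46, 197), (47, 201), (48, 134), (49, 115), (50, 118), (51, 118), (52, 118), (53, 119)]
[(20, 123), (21, 123), (22, 125), (23, 127), (24, 126), (25, 124), (26, 118), (27, 160), (28, 166), (29, 182), (30, 194), (31, 189), (32, 188), (33, 192), (34, 185), (35, 191), (36, 194), (37, 193), (38, 192), (39, 188), (40, 186), (41, 190), (42, 189), (43, 191), (44, 190), (45, 193), (46, 197), (47, 151), (48, 117), (49, 110), (50, 114), (51, 113), (52, 114), (53, 114)]
0.0265 [np.float64(32.6), np.float64(15.9)]
0.0285 [np.float64(33.5), np.float64(17.0)]
0.0305 [np.float64(34.5), np.float64(18.1)]
meter display ((552.9579467773438, 299.0876770019531), (40.214942932128906, 54.32529067993164), 0.14756500720977783)
[[352, 0, 288, 400, 58762], [584, 21, 43, 30, 397], [436, 50, 43, 44, 342], [397, 52, 76, 37, 1817], [536, 118, 13, 21, 190], [428, 132, 10, 11, 40], [525, 143, 29, 11, 183], [537, 162, 11, 6, 40], [313, 191, 26, 11, 240], [230, 384, 55, 16, 710], [320, 388, 23, 12, 107]]
```

```bash
python3 -c "
from plant import r
print(r.close_job())"
```

```text
the job is handed in; nothing more can be done
None
```

The meter is lying on the rubber mat, the three-capacitor card is standing on the stand's ledge and leaning against both arms, and I handed the job in at about 30 s of the 67 s allowed; no verdict came back.

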